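# Lock the bayonet plug into the air test box and open the cock

### The arm

A 6-joint arm with a two-finger parallel gripper is mounted at the origin on a cart in front of the work surface, level with it; the furniture and walls round the work are solid. World frame = base frame: x ahead of the robot, y to its left, z up, the work surface at z = 0. Lengths are in mm, angles in rad, forces in N, time in s.
With the tool pointing down it reaches from about 350 to 975 mm from the base axis. Payload 7.1 kg.
Tool frame: the origin (TCP) lies midway between the tips of the shut fingers; the grasp point (between the pads) lies 19 mm behind it (ctrl.grip_depth is the distance from the TCP to the grasp point, in mm); z points along the fingers, y is the line along which they close (so a half turn about z gives the same grasp; the last joint's range is limited). The gripper opens to 88 mm and grips with 3 to 60 N. Pads are 20 mm wide; open, the fingers measure 115 mm over their backs; the gripper's body (75 mm by 178 mm) begins 61 mm behind the grasp point.
Start: joints at [1.18, 0.423, 1.63, -0, 1.089, -0.019], TCP at [227.026, 582.292, 193.275] pointing down, gripper open.
Joint ranges: [-3, 3], [-0.9, 2.11], [0.09, 2.58], [-1.31, 4.45], [0.11, 2.69], [-2.54, 2.54]. Speed limits (rad/s): [2.39, 2.39, 3.01, 3.14, 3.14, 3.14].

### API

Orientations are given as a rotation vector (axis times angle).
In Python, from workcell import ctrl, cams gives the robot as it stands.
- The arm moves only by the tool move_arm, never from a script. Its argument "steps" is a list of rows, each a list of 3 entries, a list of its own where there are three numbers: the shift along the tool's x, y, z in units of 25 mm (1.0 is 25 mm), then the turn about the tool's z in units of 5 degrees (1.0 is 5 degrees), then the closure, from 0 (fully open) to 1 (shut). A call has 1 to 20 rows; each row shifts and turns the commanded pose from where the row before left it, along the tool's axes as they then stand; what a row does not reach is not made up. A row lasts 1/12 s, in which the tool goes at most 41.7 mm and 7.16 degrees, less where a joint would pass 70% of its speed; a pose out of reach is approached as far as the arm can. A call is refused whole if a number of a shift passes 1 or a number of a turn 1, either way. A call with a gripper value outside its range is refused whole. The fingers move at their own pace and stop on an object; the grip force is fixed at half the most. Time passes only in rows, so rows that do not move let the fingers close. It gives the time, the measured TCP pose, the force, the opening and the grip force at its end, in the units of the state.
- ctrl.get_obs(): the state, without advancing time (a new reading comes with each control period).
- cams.get_image(name): name is "scene" or "top"; returns a dict with "image" (400x640x3 uint8, red, green, blue), "camera_matrix" (3x3 intrinsics, pixels), "xyz" and "rotation" of the camera in the world. Camera axes: x right, y down, z forward; pixel columns grow to the right and rows downward; lengths in mm; the calibration is good to about 2 mm. A picture is of the moment at which its call begins. There is no depth.
- ctrl.close_job(): hands the job in; it is judged then, once.
Trained networks look in the newest picture that a camera, given by its name, has taken for a name from the list of things; names that differ only in an ending like _2 or _b are one class to them, and where a whole thing is asked for, a point or a joint stands for the part that bears it (a point fixed in the world has none). Each returns a list of dicts, best first, with "p" (0 to 1); they miss things now and then, are a little off and sometimes report something else, mostly with a low value. They report only what shows in the picture. A call takes as long as a camera call. They do not tell look-alikes from the thing itself.
- cams.boxes_of(camera, thing): "rect" ([centre column, centre row, width, height] in pixels, round what is visible of it).
- cams.cut_out(camera, thing): "pixels" (400x640 bool, what is visible of it) and "rect" ([centre column, centre row, width, height] in pixels, round what is visible of it).
The state is a dict: "t": time; "qpos": joint angles; "qvel": joint speeds; "joint_torque": joint torques, N m; "ee_pos": TCP position; "orientation": TCP orientation; "ft_force": force on the tool from outside, world axes, zero at the start; "moment": the same for the moment, N m; "width": finger opening in mm; "grasp_force": force on a finger pad.
Only numpy, scipy, OpenCV 4.12 (cv2) and the standard library are available. Lean on these libraries where they do the work, as an engineer would, in place of code of your own. Each camera call takes 0.05 s, during which the arm holds its last target. There are 200 camera calls.

### The job

Pick up the orange-handled bayonet plug that lies on the bench, stand it upright in the slotted wooden block and let go, then take it again, put its T-head lengthwise down through the slot in the test box's lid until its square flange rests flat on the lid, and turn it a quarter turn so that the head is locked squarely across the slot underneath. Only once the plug is locked and released, swing the red handle of the air cock from shut (across its pipe) to fully open (along the pipe, against the stop). Leave the other things on the bench where they stand.

Things in the scene. Friction and masses are not known exactly. Their poses are not given: they have to be found in the camera images.
- plug: bayonet plug, 74 mm long, 0.14 kg. Origin: centre of the T-head's end face; z along its axis to the handle. Along z: steel T-head 0-12 mm (40 along x, 14 along y; first 4 mm 36 x 10), stem d12 to 26, square brass flange 26-32 (40 x 40), neck d15 to 44, orange wing handle 44-74 (40 along x, 16 along y: grip across y). Starts lying, x vertical, axis level 20 mm above the bench, handle to the left
- plug_head (a point): point on the plug's axis in the middle of its T-head, 7.5 mm from the end face; axes as the plug's
- block: fixed wooden set-down block, 75 (x) x 56 (y) x 40 mm high, origin under its centre on the bench
- block_slot (a point): centre of the mouth of the block's slot, on its top, 40 mm above the bench; the slot goes right through, 46 mm along x and 20 mm along y, z up. The plug stands in it on its flange, its x along the slot's either way round
- test_box: fixed blue air test box, foot 150 x 150 mm, lid 130 x 130 with top 58 mm above the bench, hollow down to 6 mm. Origin under its centre on the bench; robot on its -x side. Four guard posts (d17) at x, y = +-55 mm, tops at 112 mm; dial gauge at x = 98, y = 0, top at 112 mm. A brass pipe leaves the -y side 30 mm above the bench, along -y to y = -198 mm; the cock sits on it
- port (a point): centre of the slot in the lid, at the lid's top face, 58 mm above the bench; the slot is 44 mm along x and 18 mm along y, lid 8 mm thick, z up. Locked: plug upright, flange on the lid (plug_head 18.5 mm below this point), plug x along this y; turning either way round will do
- cock (a joint): angle of the red cock handle about the vertical: 0 = shut, handle points to the box's -x (across the pipe, toward the robot); 1.571 = fully open, handle points to the box's -y (along the pipe, away from the box), at a hard stop; grows anticlockwise seen from above. Stiff by 0.06 N m, stays where left
- cock_hinge (a point): point on the cock handle's vertical turning axis, at box x = 0, y = -141 mm, at the handle's mid-height 69 mm above the bench
- cock_grip (a point): grip point on the red handle, 60 mm from its turning axis, 69 mm above the bench; the red bar is 56 mm long (24 to 80 mm from the axis), 12 mm wide, 18 mm high; its x points from here back to the axis
- oil_bottle: loose bystander: white bottle with a red cap, 35 x 35 x 90 mm, origin under its centre
- seal_driver: loose bystander: metal seal driver on its foot, 44 x 44 x 70 mm, origin under its centre
- bushing_04: loose bystander: steel bushing, 47 mm across, 50 mm high, origin under its centre
- bearing: loose bystander: bearing race lying flat, 42 mm across, 15 mm high, origin under its centre
- long_bolt: loose bystander: flange bolt lying down, 46 x 63 x 21 mm, origin under its centre
- thrust_washer: loose bystander: thick steel washer lying flat, 27 mm across, 8 mm high, origin under its centre
- fitting_1: loose bystander: hose nipple standing, 15 x 15 x 31 mm, origin under its centre
- bench_block: loose bystander: black steel block, 36 x 46 x 50 mm, origin under its centre
Things that resemble listed ones, but are neither listed nor needed, are in the scene too. Leave any blue or pink look-alike of the block alone.

How it is judged (in metres and radians):
On the way, in this order (a step that is already met when the one before it is completed fails the run):
1. the plug stands upright in the wooden block on its flange, let go (horizontal distance between plug and block_slot below 0.008 m and angle between plug's own z axis and vertical below 0.1 rad and z of plug_head in the frame of block_slot below -0.015 m and contact force between plug and the arm below 0.05 N and contact force between plug and the fingers below 0.05 N), for 0.2 s.
2. the plug is locked in the test box and let go: flange on the lid, T-head under the lid and across the slot, cock still shut (horizontal distance between plug_head and port below 0.008 m and angle between plug's own z axis and vertical below 0.1 rad and z of plug_head in the frame of port below -0.016 m and angle between the x axis of plug and the x axis of port, either way round above 1.25 rad and value of joint cock below 0.4 rad and contact force between plug and the fingers below 0.05 N), for 0.2 s.
3. the cock is fully open (value of joint cock above 1.45 rad), for 0.2 s.
At the end, for the whole second after the job is handed in: The plug stands in the test box, upright within 6 degrees, flange down on the lid (within 2.5 mm), centred within 8 mm, its T-head under the lid within 18 degrees of square across the slot, released and at rest; the cock handle is within 7 degrees of its open stop (horizontal distance between plug_head and port below 0.008 m and angle between plug's own z axis and vertical below 0.1 rad and z of plug_head in the frame of port below -0.016 m and angle between the x axis of plug and the x axis of port, either way round above 1.25 rad and value of joint cock above 1.45 rad and linear speed of plug below 0.02 m/s); the robot touches nothing.
It fails at once if the cock is opened before the plug is locked across the slot (value of joint cock above 0.4 rad and (z of plug_head in the frame of port above -0.012 m or horizontal distance between plug_head and port above 0.012 m or angle between the x axis of plug and the x axis of port, either way round below 1.1 rad)).
It fails at once if a bystander is shoved more than 30 mm or knocked over (distance of any of oil_bottle, seal_driver, bushing_04, bearing, long_bolt, thrust_washer, fitting_1, bench_block from where it was at the start of the episode above 0.03 m or angle between any of oil_bottle, seal_driver, bushing_04, bench_block, fitting_1's own z axis and vertical above 0.6 rad).
It also fails if it takes over 64 s, if anything falls off the work surface, if the arm or the gripper's body presses on something with over 40 N, if the wrist force passes 120 N, or if a joint passes its speed limit or range.

## Working session

There is one attempt and no reset: what is moved stays moved. The work goes in short steps, Python scripts to look and compute and a tool call to move; the robot and the scene stay as the last step left them, time stands still between calls to the robot, and variables do not carry over. Pictures are saved under pics/ and viewed, at most 10 in all, crops included, and the job is handed in when it is done.

Besides the shell and the picture viewer there is one more tool, called as a command line: name --argument value ..., lists and objects as JSON in quotes. move_arm: Moves the arm, as the interface text tells. Its arguments: {"type":"object","properties":{"steps":{"type":"array"}},"required":["steps"]}

```bash
mkdir -p pics; ls; python3 - <<'E'
from workcell import ctrl,cams
import cv2,numpy as np
print(ctrl.get_obs())
for c in ("scene","top"):
    d=cams.get_image(c); cv2.imwrite(f"pics/{c}0.png",d["image"][:,:,::-1])
    print(c,d["camera_matrix"],d["xyz"],d["rotation"])
    for n in ["plug","block","test_box","cock","oil_bottle","seal_driver","bushing_04","bearing","long_bolt","thrust_washer","fitting_1","bench_block"]:
        print(c,n,[(round(b["p"],2),np.round(b["rect"]).tolist()) for b in cams.boxes_of(c,n)][:4])
E
```

```text
pics
{'t': 0.0, 'qpos': array([ 1.18000585e+00,  4.23819332e-01,  1.63071143e+00, -2.55768245e-06,
        1.08858519e+00, -1.90217797e-02]), 'qvel': array([-1.08964080e-03,  9.24217967e-06, -6.76538806e-04,  2.62716150e-03,
        5.13610287e-06, -4.82656051e-04]), 'joint_torque': array([ 1.06498312e-03, -5.44622326e+01, -2.73665017e+01,  6.44051051e-02,
        2.28666491e-02, -1.38653431e-04]), 'ee_pos': array([226.79664839, 581.74320445, 192.50674093]), 'orientation': array([-5.80556839e-01, -3.08717010e+00,  2.34322569e-03]), 'ft_force': array([ 0.01079409,  0.23435041, -0.35085731]), 'moment': array([ 0.01625476, -0.00329333,  0.04734904]), 'grasp_force': 0.0, 'width': 87.35466110860209}
scene [[410.91900357   0.         315.22096087]
 [  0.         410.91900357 199.83153145]
 [  0.           0.           1.        ]] [ -80.82519952 -459.64970028  835.81994591] [-2.16659311  1.03094759 -0.42096789]
scene plug [(0.8, [265.0, 182.0, 12.0, 21.0])]
scene block [(0.9, [253.0, 210.0, 38.0, 29.0]), (0.89, [282.0, 233.0, 35.0, 30.0]), (0.79, [317.0, 203.0, 38.0, 31.0])]
scene test_box
[... 1036 characters left out ...]
 218.0, 95.0, 81.0])]
top cock [(0.72, [393.0, 158.0, 27.0, 6.0]), (0.53, [449.0, 243.0, 12.0, 32.0])]
top oil_bottle [(0.67, [449.0, 240.0, 14.0, 31.0]), (0.43, [299.0, 159.0, 11.0, 17.0]), (0.31, [250.0, 204.0, 24.0, 16.0])]
top seal_driver [(0.75, [332.0, 156.0, 17.0, 15.0]), (0.24, [246.0, 161.0, 16.0, 13.0])]
top bushing_04 [(0.66, [246.0, 161.0, 17.0, 16.0]), (0.56, [224.0, 151.0, 23.0, 21.0])]
top bearing [(0.7, [202.0, 232.0, 18.0, 13.0]), (0.66, [415.0, 218.0, 103.0, 86.0]), (0.49, [449.0, 243.0, 11.0, 33.0])]
top long_bolt [(0.39, [394.0, 157.0, 26.0, 10.0])]
top thrust_washer [(0.64, [450.0, 242.0, 14.0, 33.0])]
top fitting_1 []
top bench_block [(0.78, [225.0, 153.0, 22.0, 18.0])]
```

```bash
python3 - <<'E'
import cv2,numpy as np
s=cv2.imread("pics/scene0.png");t=cv2.imread("pics/top0.png")
a=cv2.resize(s[120:360,230:490],None,fx=3,fy=2.5,interpolation=cv2.INTER_CUBIC)
cv2.imwrite("pics/s_crop.png",cv2.resize(s[125:355,220:500],(730,600),interpolation=cv2.INTER_CUBIC))
cv2.imwrite("pics/t_crop.png",cv2.resize(t[120:320,190:456+30],(800,540),interpolation=cv2.INTER_CUBIC))
E
```

```text
(no output)
```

View pics/s_crop.png

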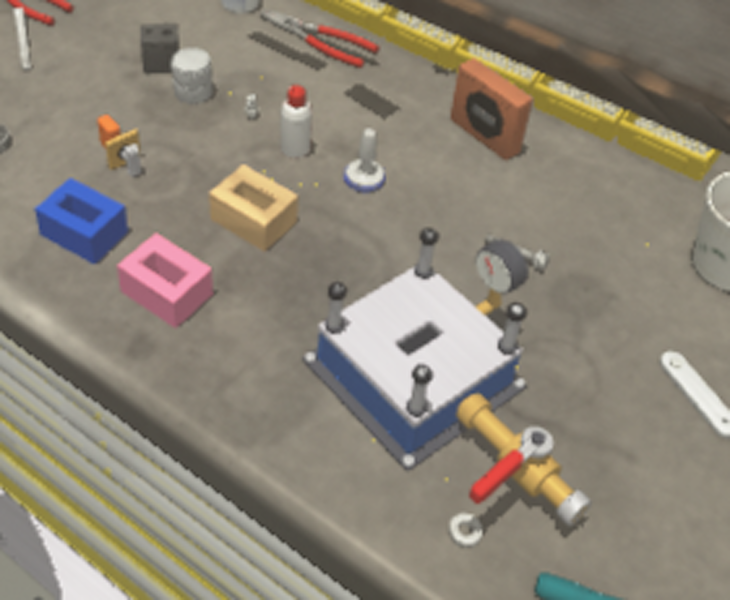

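View pics/t_crop.png

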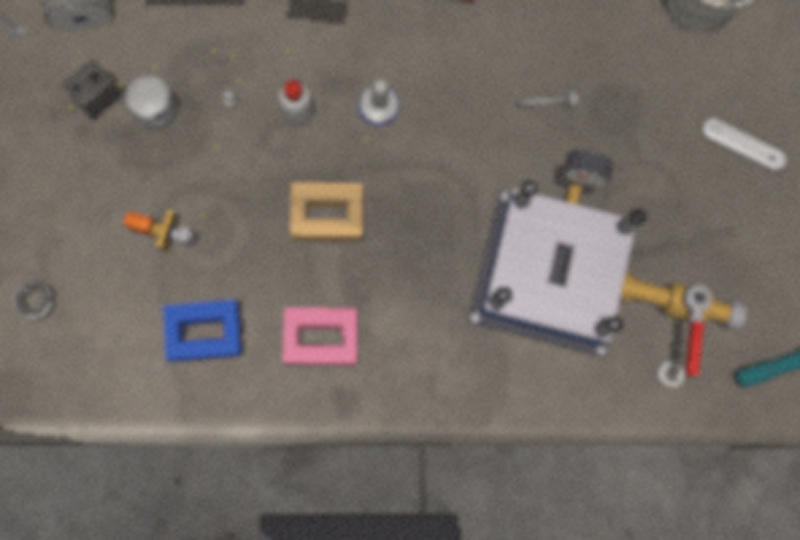

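The wooden block is the tan one, at scene (317,203) and top (311,198). The look-alikes are the blue block at scene (253,210) and the pink one at (282,233). The plug lies at top (250,205), with its orange handle at (241,202) and its head at (258,207). The box's white lid is at top (398,218) and the red cock bar at top (447,249). Next I'll fit the known shapes to colour masks in both views.

```bash
cat > h.py <<'E'
import cv2,numpy as np
from scipy.optimize import minimize
from scipy.spatial.transform import Rotation as R
from workcell import ctrl,cams
def grab(tag):
    out={}
    for c in ("scene","top"):
        d=cams.get_image(c); cv2.imwrite(f"pics/{c}_{tag}.png",d["image"][:,:,::-1]); out[c]=d
    return out
def proj(d,P):
    r=R.from_rotvec(np.ravel(d["rotation"])) if np.size(d["rotation"])==3 else R.from_matrix(d["rotation"])
    q=(np.atleast_2d(P)-d["xyz"])@r.as_matrix()
    q=q@np.asarray(d["camera_matrix"]).T
    return q[:,:2]/q[:,2:]
def box(x0,x1,y0,y1,z0,z1): return np.array([[x,y,z] for x in(x0,x1) for y in(y0,y1) for z in(z0,z1)],float)
def hull(img,pts,roi,S,val):
    p=(pts-roi[:2]+.5)*S-.5
    cv2.fillConvexPoly(img,cv2.convexHull(np.round(p*16).astype(np.int32).reshape(-1,1,2)),val,shift=4,lineType=cv2.LINE_AA)
S=6
def up(d,roi):
    x0,y0,x1,y1=roi
    return cv2.resize(d["image"][y0:y1,x0:x1],None,fx=S,fy=S,interpolation=cv2.INTER_CUBIC)
def fit(views,parts,p0,pose,holes=(),ignore=()):
    """views: list of (d,roi,mask at S x). parts/holes/ignore: local point sets. pose(p)->(R,t)"""
    def cost(p):
        M,t=pose(p); e=0
        for d,roi,m in views:
            im=np.zeros(m.shape,np.uint8)
            for q in parts: hull(im,proj(d,q@M.T+t),roi,S,255)
            for q in holes: hull(im,proj(d,q@M.T+t),roi,S,0)
            ig=np.zeros(m.shape,np.uint8)
            for q in ignore: hull(ig,proj(d,q@M.T+t),roi,S,255)
            e+=np.abs(im.astype(float)-m)[ig==0].sum()/255/S/S
        return e
    p0=np.array(p0,float); st=np.array([6,6,.15,6][:len(p0)])
    for _ in range(2):
        sx=np.vstack([p0]+[p0+st*np.eye(len(p0))[i] for i in range(len(p0))])
        r=minimize(cost,p0,method="Nelder-Mead",options=dict(initial_simplex=sx,xatol=.02,fatol=.05,maxiter=400)); p0=r.x; st=st/3
    return r.x,r.fun
def zpose(p):
    return R.from_euler("z",p[2]).as_matrix(),np.array([p[0],p[1],p[3] if len(p)>3 else 0])
def rayz(d,uv,z):
    r=R.from_rotvec(np.ravel(d["rotation"])).as_matrix() if np.size(d["rotation"])==3 else d["rotation"]
    v=r@np.linalg.solve(d["camera_matrix"],[uv[0],uv[1],1]); return d["xyz"]+v*(z-d["xyz"][2])/v[2]
PLUG=[box(-18,18,-5,5,0,4),box(-20,20,-7,7,4,12),box(-6,6,-6,6,12,26),box(-20,20,-20,20,26,32),box(-7.5,7.5,-7.5,7.5,32,44),box(-20,20,-8,8,44,74)]
def lyingpose(p): # yaw = direction of plug z in the plane; x up
    z=np.array([np.cos(p[2]),np.sin(p[2]),0]); x=np.array([0,0,1.]); y=np.cross(z,x)
    return np.c_[x,y,z],np.array([p[0],p[1],p[3] if len(p)>3 else 20])
def hsv(u): return cv2.cvtColor(u,cv2.COLOR_RGB2HSV)
E
cat > m1.py <<'E'
from h import *
D=grab("m1"); s,t=D["scene"],D["top"]
def big(m):
    n,l,st,_=cv2.connectedComponentsWithStats(m.astype(np.uint8)); 
    return (l==1+np.argmax(st[1:,4])).astype(np.uint8)
def report(name,views,*a,**k):
    for lab,v,ex in (("both",views,0),("scene",views[:1],0),("top",views[1:],0),("z free",views,1)):
        p0=list(k["p0"])+([k["z0"]] if ex else [])
        print(name,lab,*[np.round(q,2) for q in fit(v,k["parts"],p0,k["pose"],k.get("holes",()),k.get("ignore",()))])
viz=[]
# block: tan
V=[]
for d,roi in((s,(290,180,345,226)),(t,(290,180,332,216))):
    u=up(d,roi);h=hsv(u);m=big((h[...,1]>75)&(h[...,2]>60)&(h[...,0]<30))
    c,_=cv2.findContours(m,cv2.RETR_EXTERNAL,cv2.CHAIN_APPROX_NONE); f=np.zeros_like(m);cv2.drawContours(f,c,-1,255,-1);V.append((d,roi,f)); viz.append((u,f))
b=rayz(t,(310.6,197.7),40); print(b)
report("block",V,p0=[b[0],b[1],-1.57],z0=0,parts=[box(-37.5,37.5,-28,28,0,40)],pose=zpose)
# lid
V=[]
for d,roi in((s,(325,210,430,310)),(t,(360,180,432,258))):
    u=up(d,roi);h=hsv(u);m=big((h[...,1]<60)&(h[...,2]>150))*255;V.append((d,roi,m)); viz.append((u,m))
b=rayz(t,(398,218),58); print(b)
posts=[box(x-10,x+10,y-10,y+10,58,114) for x in(-55,55) for y in(-55,55)]
report("lid",V,p0=[b[0],b[1],-.2],z0=0,parts=[box(-65,65,-65,65,58,58)],holes=[box(-22,22,-9,9,58,58)],ignore=posts,pose=zpose)
# plug: orange handle + brass flange only
V=[]
for d,roi in((s,(250,165,285,198)),(t,(230,192,270,218))):
    u=up(d,roi);h=hsv(u);m=big((h[...,1]>100)&(h[...,2]>70)&(h[...,0]<30))*255;V.append((d,roi,m)); viz.append((u,m))
b=rayz(t,(258,207),20); print(b)
report("plug",V,p0=[b[0],b[1],1.4],z0=20,parts=PLUG[3:],pose=lyingpose)
# red bar
V=[]
for d,roi in((s,(395,285,435,320)),(t,(435,225,460,265))):
    u=up(d,roi);h=hsv(u);m=big((h[...,1]>120)&((h[...,0]<8)|(h[...,0]>170)))*255;V.append((d,roi,m)); viz.append((u,m))
b=rayz(t,(447,249),78); print(b)
report("bar",V,p0=[b[0],b[1],-.2],z0=0,parts=[box(-28,28,-6,6,60,78)],pose=zpose)
W=np.zeros((600,800,3),np.uint8)
for i,(u,m) in enumerate(viz):
    cv2.drawContours(u,cv2.findContours(m,cv2.RETR_LIST,cv2.CHAIN_APPROX_NONE)[0],-1,(0,255,0),1)
    w=cv2.resize(u,(200,300));W[(i//4)*300:][:300,(i%4)*200:][:,:200]=w[...,::-1]
cv2.imwrite("pics/viz1.png",W)
E
python3 m1.py
```

```text
[532.89726678  40.76371467  40.        ]
block both [536.88  42.37  -1.58] 46.76
block scene [537.41  42.62  -1.58] 15.94
block top [536.55  41.53  -1.58] 24.43
block z free [536.2   41.64  -1.58   1.56] 40.88
[ 472.44117787 -203.83073838   58.        ]
lid both [ 4.7418e+02 -2.0177e+02 -2.5000e-01] 101.39
lid scene [ 4.7393e+02 -2.0146e+02 -2.5000e-01] 73.91
lid top [ 4.7414e+02 -2.0216e+02 -2.5000e-01] 23.13
lid z free [ 4.7387e+02 -2.0182e+02 -2.5000e-01  6.4000e-01] 99.47
[508.76106873 193.56643412  20.        ]
plug both [502.85 187.26   1.22] 123.82
plug scene [502.09 188.2    1.19] 79.68
plug top [503.66 186.78   1.24] 41.35
plug z free [504.15 187.95   1.23  18.49] 123.54
[ 385.4080771  -328.26099035   78.        ]
bar both [ 3.8765e+02 -3.2887e+02 -1.2000e-01] 103.79
bar scene [ 3.9055e+02 -3.2867e+02 -1.1000e-01] 53.77
bar top [ 3.8782e+02 -3.3051e+02 -2.7000e-01] 45.67
bar z free [ 3.8616e+02 -3.2872e+02 -1.1000e-01  9.7000e-01] 103.24
```

View pics/viz1.png

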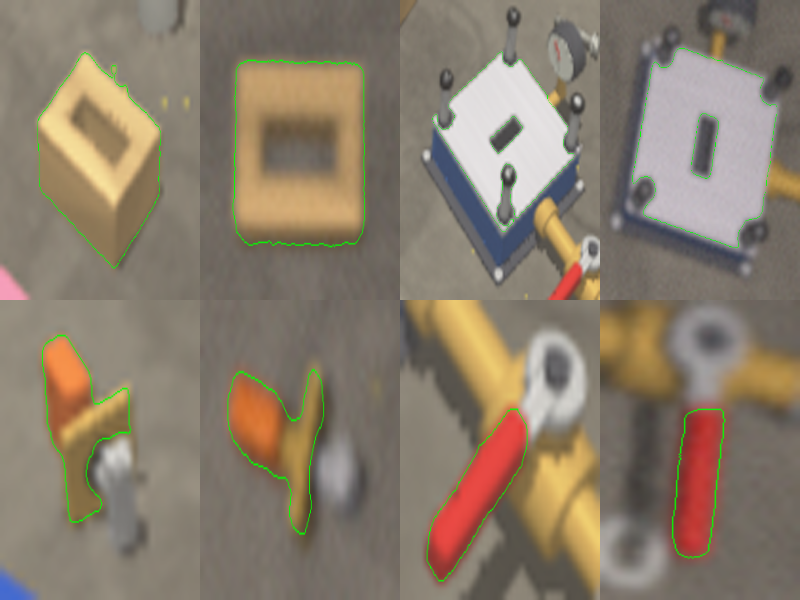

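The masks fit well and both views agree to about 1 mm, with heights as the text gives. The plug's flange and handle, the tan block, the lid and the red bar are all segmented correctly. Now moving over the plug.

```bash
cat > go.py <<'E'
import sys; from h import *
def st():
    o=ctrl.get_obs(); M=R.from_rotvec(o["orientation"]).as_matrix(); return o,M,np.arctan2(M[1,0],M[0,0])
def plan(x,y,z,yaw=None):
    o,M,w=st(); d=M.T@(np.array([x,y,z])-o["ee_pos"])/25
    print("pos",o["ee_pos"].round(1),"yaw",round(w,3),"shift units",d.round(2),"q6",o["qpos"][5].round(2))
    if yaw is not None: print("turn units",round(-np.degrees((yaw-w+np.pi)%(2*np.pi)-np.pi)/5,2))
if __name__=="__main__": plan(*map(float,sys.argv[1:]))
E
python3 go.py 524 246 192.5 1.22
```

```text
pos [227.1 582.3 193.3] yaw 2.77 shift units [-15.95  -8.22   0.03] q6 -0.02
turn units 17.76
```

move_arm --steps '[[[-0.94, -0.484, 0], 0, 0], [[-0.94, -0.484, 0], 0, 0], [[-0.94, -0.484, 0], 0, 0], [[-0.94, -0.484, 0], 0, 0], [[-0.94, -0.484, 0], 0, 0], [[-0.94, -0.484, 0], 0, 0], [[-0.94, -0.484, 0], 0, 0], [[-0.94, -0.484, 0], 0, 0], [[-0.94, -0.484, 0], 0, 0], [[-0.94, -0.484, 0], 0, 0], [[-0.94, -0.484, 0], 0, 0], [[-0.94, -0.484, 0], 0, 0], [[-0.94, -0.484, 0], 0, 0], [[-0.94, -0.484, 0], 0, 0], [[-0.94, -0.484, 0], 0, 0], [[-0.94, -0.484, 0], 0, 0], [[-0.94, -0.484, 0], 0, 0]]'

```text
t: 2.82
ee_pos: [525.3, 244.4, 193.4]
orientation: [0.581, 3.087, 0.0]
ft_force: [0.1, 0.3, -0.3]
width: 87.6
grasp_force: 0.0
```

move_arm --steps '[[[0, 0, 0.2], 1, 0], [[0, 0, 0.2], 1, 0], [[0, 0, 0.2], 1, 0], [[0, 0, 0.2], 1, 0], [[0, 0, 0.2], 1, 0], [[0, 0, 0.2], 1, 0], [[0, 0, 0.2], 1, 0], [[0, 0, 0.2], 1, 0], [[0, 0, 0.2], 1, 0], [[0, 0, 0.2], 1, 0], [[0, 0, 0.2], 1, 0], [[0, 0, 0.2], 1, 0], [[0, 0, 0.2], 1, 0], [[0, 0, 0.2], 1, 0], [[0, 0, 0.2], 1, 0], [[0, 0, 0.2], 1, 0], [[0, 0, 0.2], 1, 0], [[0, 0, 0], 0.76, 0], [[0, 0, 0], 0, 0]]'

```text
t: 4.4
ee_pos: [524.4, 245.5, 108.0]
orientation: [-2.577, -1.797, 0.001]
ft_force: [-0.6, -0.2, -0.3]
width: 87.5
grasp_force: 0.0
```

```bash
python3 go.py 524 246 5 1.22
```

```text
pos [524.4 245.5 108. ] yaw 1.218 shift units [ 0.02 -0.02  4.12] q6 0.77
turn units -0.03
```

move_arm --steps '[[[0, 0, 0.7], 0, 0], [[0, 0, 0.7], 0, 0], [[0, 0, 0.7], 0, 0], [[0, 0, 0.7], 0, 0], [[0, 0, 0.6], 0, 0], [[0, 0, 0.4], 0, 0], [[0, 0, 0.3], 0, 0], [[0, 0, 0], 0, 0], [[0, 0, 0], 0, 1], [[0, 0, 0], 0, 1], [[0, 0, 0], 0, 1], [[0, 0, 0], 0, 1], [[0, 0, 0], 0, 1], [[0, 0, 0], 0, 1], [[0, 0, 0], 0, 1], [[0, 0, 0], 0, 1], [[0, 0, 0], 0, 1], [[0, 0, 0], 0, 1]]'

```text
t: 5.9
ee_pos: [524.5, 245.5, 5.8]
orientation: [-2.575, -1.8, 0.0]
ft_force: [-0.1, -0.1, 0.5]
width: 24.4
grasp_force: 0.0
```

move_arm --steps '[[[0, 0, 0], 0, 1], [[0, 0, 0], 0, 1], [[0, 0, -0.4], 0, 1], [[0, 0, -0.6], 0, 1], [[0, 0, -0.8], 0, 1], [[0, 0, -0.8], 0, 1], [[0, 0, -0.8], 0, 1], [[0, 0, -0.8], 0, 1], [[0, 0, -0.8], 0, 1], [[0, 0, 0], 0, 1], [[0, 0, 0], 0, 1]]'

```text
t: 6.82
ee_pos: [525.1, 245.8, 132.0]
orientation: [2.575, 1.799, 0.004]
ft_force: [0.6, 0.2, -2.3]
width: 15.4
grasp_force: 29.9
```

```bash
python3 - <<'E'
from h import *
D=grab("a"); o=ctrl.get_obs(); print(o["ee_pos"],o["width"],o["grasp_force"])
s=D["scene"];p=proj(s,o["ee_pos"])[0].astype(int);print(p)
a=s["image"][p[1]-50:p[1]+50,p[0]-60:p[0]+60]
t=D["top"];q=proj(t,o["ee_pos"])[0].astype(int);b=t["image"][q[1]-50:q[1]+50,q[0]-60:q[0]+60]
cv2.imwrite("pics/a.png",cv2.resize(np.hstack([a,b]),(800,333),interpolation=cv2.INTER_CUBIC)[...,::-1])
E
```

```text
[523.74204289 245.18645305 129.97187019] 15.528793049981537 29.855841994285583
[257 146]
```

View pics/a.png

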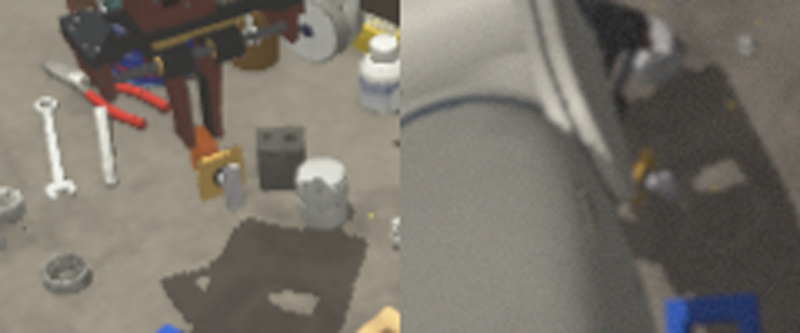

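The plug is gripped at 15.5 mm width and hangs slightly head-down. The tool can't tilt, so I'll swing the plug upright in the grip by pivoting its end face on the block's near top edge. First I'll align the tool with the block and measure the plug's pitch.

```bash
python3 go.py 537 165 125 1.56
```

```text
pos [523.7 245.2 130. ] yaw 1.22 shift units [-2.83  1.6   0.2 ] q6 0.77
turn units -3.9
```

move_arm --steps '[[[-0.4, 0.23, 0], 0, 1], [[-0.5, 0.28, 0], 0, 1], [[-0.5, 0.28, 0], 0, 1], [[-0.5, 0.28, 0], 0, 1], [[-0.5, 0.28, 0], 0, 1], [[-0.43, 0.25, 0], 0, 1], [[0, 0, 0], -1, 1], [[0, 0, 0], -1, 1], [[0, 0, 0], -1, 1], [[0, 0, 0], -0.9, 1], [[0, 0, 0], 0, 1], [[0, 0, 0], 0, 1]]'

```text
t: 7.92
ee_pos: [537.8, 164.4, 130.7]
orientation: [-2.237, -2.206, 0.0]
ft_force: [0.4, 0.1, -2.1]
width: 15.6
grasp_force: 29.9
```

```bash
cat > pitch.py <<'E'
from h import *; from go import st
import sys
def measure(tag,a0=62,k=4.8,th0=.2,fixk=True):
    D=grab(tag); o,M,w=st(); G=o["ee_pos"]-19*M[:,2]
    def pose(p): # p: along-axis distance a, lateral k, theta
        th=p[2]; f=-M[:,0]*np.cos(th)+M[:,2]*np.sin(th); z=-f; 
        u=M[:,0]*-np.sin(th)-M[:,2]*np.cos(th)   # plug x, up side
        u=-M[:,0]*np.sin(th)-M[:,2]*np.cos(th)
        y=np.cross(z,u); return np.c_[u,y,z],G+f*p[0]-u*p[1]
    d=D["scene"]; uv=proj(d,G-M[:,0]*30+M[:,2]*25)[0].astype(int); roi=(uv[0]-40,uv[1]-40,uv[0]+40,uv[1]+40)
    u=up(d,roi);h=hsv(u); m=((h[...,1]>100)&(h[...,2]>70)&(h[...,0]<30)).astype(np.uint8)
    brass=((h[...,0]>14)&(m>0)).astype(np.uint8)
    n,l,sst,cen=cv2.connectedComponentsWithStats(brass)
    c=(proj(d,pose([a0,k,th0])[0]@[0,0,29]+pose([a0,k,th0])[1])[0]-roi[:2])*S
    i=min((i for i in range(1,n) if sst[i,4]>200),key=lambda i:np.hypot(*(cen[i]-c))); m=(l==i).astype(np.uint8)*255
    cost=lambda p:0
    best=None
    for th in np.arange(th0-.4,th0+.41,.2):
        r=fit([(d,roi,m)],[box(-20,20,-20,20,26,32)],[a0,k,th],pose,ignore=[box(-21,21,-8,8,0,13),box(-7,7,-7,7,12,26),box(-20,20,-8,8,40,74)])
        if best is None or r[1]<best[1]: best=r
    p=best[0]; print("a,k,theta(deg)",p[0].round(1),p[1].round(1),np.degrees(p[2]).round(1),"cost",round(best[1],1),"mask",m.sum()/255/36)
    MM,t=pose(p); print("plug origin",t.round(1),"axis",MM[:,2].round(3))
    v=u.copy()
    for q in PLUG: cv2.polylines(v,[cv2.convexHull(np.round((proj(d,q@MM.T+t)-roi[:2]+.5)*S).astype(np.int32))],1,(0,255,0),1)
    cv2.imwrite(f"pics/fit_{tag}.png",v[...,::-1]); print("hand",G.round(1),"yaw",round(w,3),"force",o["ft_force"].round(1),o["width"].round(1),"t",round(o["t"],1))
if __name__=="__main__": measure(sys.argv[1],th0=np.radians(float(sys.argv[2])))
E
python3 pitch.py p1 12
```

```text
a,k,theta(deg) 62.2 4.0 3.4 cost 18.4 mask 92.52777777777777
plug origin [537.  102.9 142.1] axis [0.013 0.998 0.059]Traceback (most recent call last):
  File "pitch.py", line 26, in <module>
    if __name__=="__main__": measure(sys.argv[1],th0=np.radians(float(sys.argv[2])))
                             ~~~~~~~^^^^^^^^^^^^^^^^^^^^^^^^^^^^^^^^^^^^^^^^^^^^^^^^
  File "pitch.py", line 25, in measure
    cv2.imwrite(f"pics/fit_{tag}.png",v[...,::-1]); print("hand",G.round(1),"yaw",round(w,3),"force",o["ft_force"].round(1),o["width"].round(1),"t",round(o["t"],1))
                                                                                                                            ^^^^^^^^^^^^^^^^
AttributeError: 'float' object has no attribute 'round'
```

View pics/fit_p1.png

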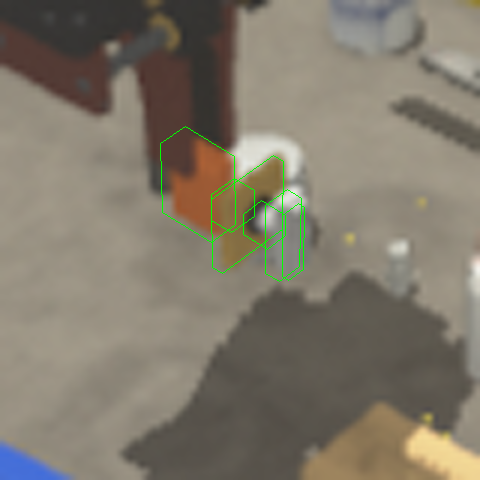

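The fit overlay matches: the pitch is only 3° and the end face is 62 mm from the grip. Now lining up with the block's near top edge.

move_arm --steps '[[[-0.22, 0, 0.6], 0, 1], [[-0.22, 0, 0.7], 0, 1], [[-0.22, 0, 0.7], 0, 1], [[0, 0, 0.7], 0, 1], [[0, 0, 0.5], 0, 1], [[0, 0, 0.39], 0, 1], [[0, 0, 0], 0, 1], [[0, 0, 0], 0, 1]]'

```text
t: 8.68
ee_pos: [537.6, 148.9, 40.9]
orientation: [-2.233, -2.209, 0.001]
ft_force: [0.4, -0.2, -0.5]
width: 15.4
grasp_force: 29.9
```

move_arm --steps '[[[-0.13, 0, 0], 0, 1], [[-0.13, 0, 0], 0, 1], [[-0.13, 0, 0], 0, 1], [[0, 0, 0], 0, 1], [[-0.055, 0, -0.12], 0, 1], [[-0.055, 0, -0.12], 0, 1], [[-0.055, 0, -0.12], 0, 1], [[-0.055, 0, -0.12], 0, 1], [[0, 0, 0], 0, 1]]'

```text
t: 9.43
ee_pos: [537.7, 133.1, 53.9]
orientation: [2.233, 2.209, 0.001]
ft_force: [0.6, -0.3, -1.8]
width: 15.4
grasp_force: 30.0
```

```bash
sed -i 's/o\["width"\].round(1)/round(float(o["width"]),1)/; s/round(o\["t"\],1)/round(float(o["t"]),1)/' pitch.py; python3 pitch.py p2 12
```

```text
a,k,theta(deg) 59.8 3.1 10.8 cost 9.7 mask 92.58333333333333
plug origin [536.6  74.9  58. ] axis [0.011 0.982 0.187]
hand [537.2 133.   72.2] yaw 1.56 force [ 0.1 -0.  -2.3] 15.4 t 9.5
```

move_arm --steps '[[[-0.095, 0, -0.12], 0, 1], [[-0.095, 0, -0.12], 0, 1], [[-0.095, 0, -0.12], 0, 1], [[-0.095, 0, -0.12], 0, 1], [[-0.13, 0, -0.1], 0, 1], [[-0.13, 0, -0.1], 0, 1], [[-0.13, 0, -0.1], 0, 1], [[-0.13, 0, -0.1], 0, 1], [[-0.12, 0, -0.05], 0, 1], [[-0.12, 0, -0.05], 0, 1], [[-0.12, 0, -0.05], 0, 1], [[-0.12, 0, -0.05], 0, 1], [[-0.12, 0, -0.05], 0, 1], [[0, 0, 0], 0, 1]]'

```text
t: 10.7
ee_pos: [537.1, 95.6, 81.5]
orientation: [2.233, 2.209, 0.0]
ft_force: [-0.0, 0.3, -1.9]
width: 15.7
grasp_force: 30.0
```

```bash
python3 pitch.py p3 55
```

```text
a,k,theta(deg) 30.2 -21.2 127.0 cost 0.6 mask 91.41666666666667
plug origin [537.   97.2  63.4] axis [-0.007 -0.601  0.799]
hand [537.   96.  100.3] yaw 1.56 force [-0.1 -0.2 -1.6] 15.1 t 10.8
```

View pics/fit_p3.png

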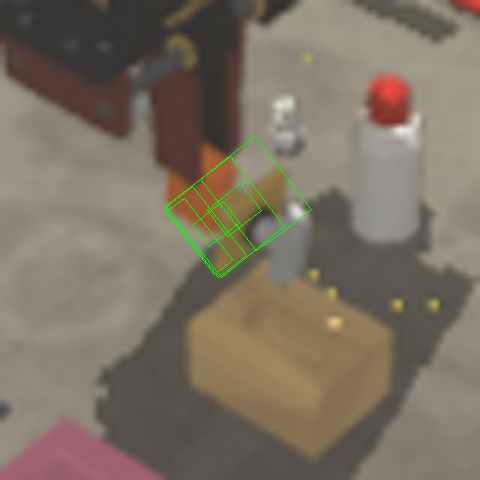

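The overlay fit is wrong here: the plug still points nearly level and slid over the block. I'll fit the pitch alone, with the grip distances held fixed.

```bash
python3 - <<'E'
s=open('pitch.py').read()
i=s.index("    cost=lambda"); j=s.index("    p=best[0]")
s=s[:i]+'''    from scipy.optimize import minimize_scalar
    parts=[box(-20,20,-20,20,26,32)]; ig=[box(-21,21,-8,8,0,13),box(-7,7,-7,7,12,26),box(-20,20,-8,8,40,74)]
    def cost(p):
        MM,t=pose(p); a=np.zeros_like(m); b=np.zeros_like(m)
        for q in parts: hull(a,proj(d,q@MM.T+t),roi,S,255)
        for q in ig: hull(b,proj(d,q@MM.T+t),roi,S,255)
        return np.abs(a.astype(float)-m)[b==0].sum()/255/36
    best=None
    for aa in (60.5,62,63.5):
      for kk in (3,4.5,6):
        for th in np.arange(-10,125,1.):
            c=cost([aa,kk,np.radians(th)])
            if best is None or c<best[1]: best=(np.array([aa,kk,np.radians(th)]),c)
'''+s[j:]
s=s.replace('measure(sys.argv[1],th0','measure(sys.argv[1],th0')
open('pitch.py','w').write(s)
E
python3 pitch.py p4 15
```

```text
a,k,theta(deg) 60.5 3.0 12.0 cost 13.3 mask 92.25
plug origin [536.3  37.6  84.7] axis [0.01  0.978 0.208]
hand [537.   96.1 100.2] yaw 1.56 force [-0.  -0.1 -0.8] 15.6 t 10.9
```

move_arm --steps '[[[0.5, 0, 0], 0, 1], [[0.6, 0, 0], 0, 1], [[0.6, 0, 0], 0, 1], [[0.46, 0, 0], 0, 1], [[0, 0, 0.4], 0, 1], [[0, 0, 0.6], 0, 1], [[0, 0, 0.52], 0, 1], [[0, 0, 0], 0, 1], [[-0.2, 0, 0], 0, 1], [[-0.2, 0, 0], 0, 1], [[-0.2, 0, 0], 0, 1], [[0, 0, 0], 0, 1]]'

```text
t: 11.9
ee_pos: [538.5, 135.5, 44.6]
orientation: [-2.235, -2.207, -0.005]
ft_force: [-1.1, 7.8, 0.7]
width: 15.2
grasp_force: 30.0
```

move_arm --steps '[[[-0.07, 0, -0.05], 0, 1], [[-0.07, 0, -0.08], 0, 1], [[-0.07, 0, -0.1], 0, 1], [[-0.07, 0, -0.1], 0, 1]]'

```text
t: 12.23
ee_pos: [538.2, 128.3, 52.6]
orientation: [2.233, 2.209, 0.004]
ft_force: [-0.4, 3.6, -2.8]
width: 15.5
grasp_force: 30.0
```

```bash
python3 pitch.py p5 20
```

```text
a,k,theta(deg) 60.5 3.0 13.0 cost 34.4 mask 82.69444444444444
plug origin [537.5  69.8  55. ] axis [0.011 0.974 0.226]
hand [538.2 128.1  71.6] yaw 1.559 force [ 0.2  6.  -0.1] 15.3 t 12.3
```

View pics/fit_p5.png

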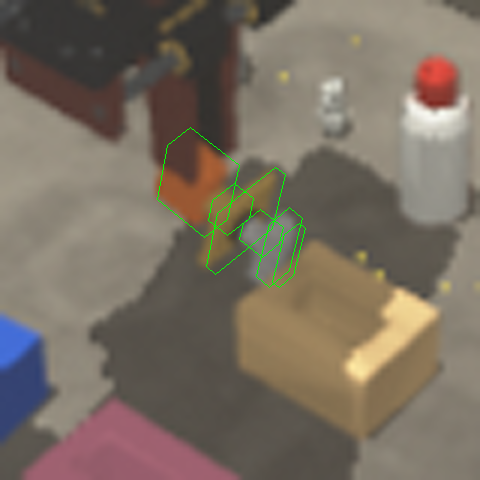

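The plug slid back in the grip (now about 52 mm) instead of turning, so friction is low. I'll back off over the bench and test whether a smaller closure command lowers the grip force enough for the plug to swing down under its own weight.

move_arm --steps '[[[0.4, 0, 0], 0, 1], [[0.6, 0, -0.2], 0, 1], [[0.6, 0, -0.2], 0, 1], [[0, 0, 0], 0, 0.86], [[0, 0, 0], 0, 0.86], [[0, 0, 0], 0, 0.86], [[0, 0, 0], 0, 0.86]]'

```text
t: 12.92
ee_pos: [537.3, 167.4, 61.1]
orientation: [-2.233, -2.209, 0.002]
ft_force: [0.4, -0.0, -1.2]
width: 15.2
grasp_force: 30.0
```

```bash
sed -i 's/(60.5,62,63.5)/(50,52,54,56,58,60,62)/' pitch.py; python3 pitch.py p6 15; python3 -c "
from workcell import ctrl;o=ctrl.get_obs();print(o['grasp_force'],o['width'],o['ee_pos'])"
```

```text
a,k,theta(deg) 56.0 6.0 19.0 cost 11.5 mask 82.44444444444444
plug origin [536.9 116.4  56.3] axis [0.011 0.946 0.325]
hand [537.5 167.4  80.2] yaw 1.56 force [ 0.4 -0.2 -1.5] 15.4 t 13.0
29.997299015522003 15.383007923920754 [537.49572348 167.40649269  61.22315516]
```

move_arm --steps '[[[0, 0, 0], 0, 0.84], [[0, 0, 0], 0, 0.84]]'

```text
t: 13.18
ee_pos: [537.7, 167.7, 61.4]
orientation: [-2.234, -2.209, 0.0]
ft_force: [0.1, -0.5, -0.8]
width: 15.7
grasp_force: 30.0
```

move_arm --steps '[[[0, 0, 0], 0, 0.83], [[0, 0, 0], 0, 0.83]]'

```text
t: 13.35
ee_pos: [537.8, 167.9, 61.5]
orientation: [-2.233, -2.209, 0.0]
ft_force: [-0.1, 0.2, -1.8]
width: 15.0
grasp_force: 25.6
```

move_arm --steps '[[[0, 0, 0], 0, 0.825], [[0, 0, 0], 0, 0.825]]'

```text
t: 13.52
ee_pos: [537.8, 168.0, 61.5]
orientation: [2.233, 2.21, 0.0]
ft_force: [-0.9, -0.9, -2.2]
width: 16.0
grasp_force: 15.1
```

The closure value does grade the grip force: 15 N at 0.825. Loosening further in small steps.

move_arm --steps '[[[0, 0, 0], 0, 0.823], [[0, 0, 0], 0, 0.823], [[0, 0, 0], 0, 0.823]]'

```text
t: 13.77
ee_pos: [537.8, 168.1, 61.5]
orientation: [2.233, 2.21, 0.0]
ft_force: [-0.6, -0.3, -1.3]
width: 16.0
grasp_force: 10.9
```

```bash
python3 pitch.py p7 30
```

```text
a,k,theta(deg) 56.0 6.0 18.0 cost 11.8 mask 82.44444444444444
plug origin [537.2 116.7  57.5] axis [0.01  0.951 0.309]
hand [537.8 168.1  80.5] yaw 1.56 force [ 0.5  0.9 -2. ] 16.0 t 13.9
```

move_arm --steps '[[[0, 0, 0], 0, 0.821], [[0, 0, 0], 0, 0.821], [[0, 0, 0], 0, 0.821]]'

```text
t: 14.12
ee_pos: [537.7, 168.1, 61.5]
orientation: [-2.233, -2.21, 0.0]
ft_force: [0.9, -0.6, -0.8]
width: 16.2
grasp_force: 6.7
```

```bash
python3 pitch.py p8 30
```

```text
a,k,theta(deg) 56.0 6.0 18.0 cost 11.4 mask 82.97222222222223
plug origin [537.2 116.7  57.5] axis [0.01  0.951 0.309]
hand [537.8 168.1  80.5] yaw 1.56 force [ 0.7 -0.5 -1.3] 15.8 t 14.2
```

move_arm --steps '[[[0, 0, 0], 0, 0.82], [[0, 0, 0], 0, 0.82], [[0, 0, 0], 0, 0.82]]'

```text
t: 14.47
ee_pos: [537.8, 168.1, 61.5]
orientation: [2.233, 2.21, -0.0]
ft_force: [0.4, 0.4, -2.1]
width: 15.9
grasp_force: 4.6
```

```bash
python3 pitch.py p9 30
```

```text
a,k,theta(deg) 56.0 6.0 18.0 cost 11.3 mask 82.88888888888889
plug origin [537.2 116.6  57.5] axis [0.01  0.951 0.309]
hand [537.8 168.1  80.5] yaw 1.56 force [ 0.9  1.3 -1.1] 16.0 t 14.6
```

move_arm --steps '[[[0, 0, 0], 0, 0.819], [[0, 0, 0], 0, 0.819], [[0, 0, 0], 0, 0.819]]'

```text
t: 14.82
ee_pos: [537.8, 168.1, 61.5]
orientation: [2.233, 2.21, -0.0]
ft_force: [-0.2, -0.6, -1.6]
width: 16.0
grasp_force: 2.0
```

```bash
python3 pitch.py p10 30
```

```text
a,k,theta(deg) 52.0 6.0 49.0 cost 19.8 mask 68.77777777777777
plug origin [537.4 138.5  37.3] axis [0.007 0.656 0.755]
hand [537.7 168.1  80.5] yaw 1.56 force [-0.6  1.2 -1.3] 15.7 t 14.9
```

It's swinging: about 49° now. Giving it a little more time.

move_arm --steps '[[[0, 0, 0], 0, 0.819], [[0, 0, 0], 0, 0.819], [[0, 0, 0], 0, 0.819], [[0, 0, 0], 0, 0.819], [[0, 0, 0], 0, 0.83], [[0, 0, 0], 0, 0.83]]'

```text
t: 15.42
ee_pos: [537.8, 168.1, 61.5]
orientation: [2.233, 2.21, -0.0]
ft_force: [0.4, -0.1, -1.3]
width: 15.5
grasp_force: 18.8
```

```bash
python3 pitch.py p11 80
```

```text
a,k,theta(deg) 58.0 3.0 116.0 cost 14.0 mask 87.91666666666667
plug origin [538.1 196.2  29.7] axis [-0.005 -0.438  0.899]
hand [537.8 168.1  80.5] yaw 1.56 force [-0.2  0.1 -0.9] 15.3 t 15.5
```

View pics/fit_p11.png

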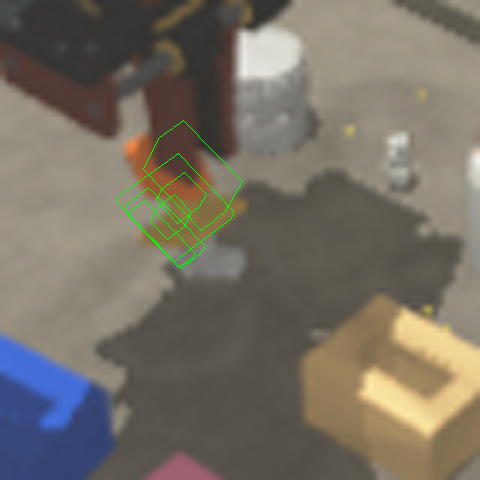

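```bash
cat > pitch2.py <<'E'
from h import *; from go import st
import sys
def measure(tag,lo,hi):
    D=grab(tag); o,M,w=st(); G=o["ee_pos"]-19*M[:,2]; d=D["scene"]
    def pose(p):
        th=p[2]; f=-M[:,0]*np.cos(th)+M[:,2]*np.sin(th); u=-M[:,0]*np.sin(th)-M[:,2]*np.cos(th)
        return np.c_[u,np.cross(-f,u),-f],G+f*p[0]-u*p[1]
    uv=proj(d,G+M[:,2]*20)[0].astype(int); roi=(uv[0]-40,uv[1]-40,uv[0]+40,uv[1]+40)
    u=up(d,roi);h=hsv(u); m=((h[...,1]>95)&(h[...,2]>95)&(h[...,0]<30)&(h[...,0]>5)).astype(np.uint8)
    n,l,s,cen=cv2.connectedComponentsWithStats(m); i=min((i for i in range(1,n) if s[i,4]>300),key=lambda i:np.hypot(*(cen[i]-240))); m=(l==i).astype(np.uint8)*255
    ig=np.zeros_like(m)
    for y0,y1 in((8,34),(-34,-8)): hull(ig,proj(d,box(-12,12,y0,y1,-70,20)@M.T+G),roi,S,255)
    def cost(p):
        MM,t=pose(p); a=np.zeros_like(m)
        for q in PLUG[3:]: hull(a,proj(d,q@MM.T+t),roi,S,255)
        b=ig.copy()
        for q in PLUG[:3]: hull(b,proj(d,q@MM.T+t),roi,S,255)
        return np.abs(a.astype(float)-m)[b==0].sum()/255/36
    r=min(((cost([a,k,np.radians(th)]),a,k,th) for a in range(46,66,2) for k in range(-4,13,2) for th in range(lo,hi,3)))
    from scipy.optimize import minimize
    q=minimize(lambda p:cost([p[0],p[1],np.radians(p[2])]),r[1:],method="Nelder-Mead",options=dict(initial_simplex=np.array(r[1:])+np.vstack([np.zeros(3),np.diag([2,2,4])]),xatol=.1,fatol=.05))
    p=[q.x[0],q.x[1],np.radians(q.x[2])]; MM,t=pose(p)
    print("a,k,theta",q.x.round(1),"cost",round(q.fun,1),"mask",m.sum()/255/36,"origin",t.round(1),"axis",MM[:,2].round(3),"hand",G.round(1),"t",round(float(o["t"]),1),"F",o["ft_force"].round(1))
    v=u.copy(); cv2.drawContours(v,cv2.findContours(m,cv2.RETR_LIST,cv2.CHAIN_APPROX_NONE)[0],-1,(0,0,255),1)
    for q in PLUG: cv2.polylines(v,[cv2.convexHull(np.round((proj(d,q@MM.T+t)-roi[:2]+.5)*S).astype(np.int32))],1,(0,255,0),1)
    cv2.imwrite(f"pics/fit_{tag}.png",v[...,::-1])
if __name__=="__main__": measure(sys.argv[1],int(sys.argv[2]),int(sys.argv[3]))
E
python3 pitch2.py q1 30 110
```

```text
a,k,theta [ 48.    3.5 103.7] cost 0.4 mask 173.47222222222223 origin [537.9 182.9  34.7] axis [-0.002 -0.237  0.971] hand [537.8 168.1  80.5] t 15.6 F [-0.3 -0.5 -2.4]
```

View pics/fit_q1.png

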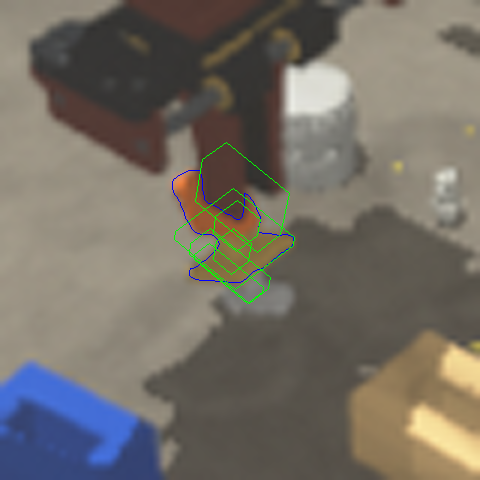

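```bash
python3 - <<'E'
s=open('pitch2.py').read()
i=s.index("    ig=np.zeros_like(m)"); j=s.index("    def cost")
s=s[:i]+"""    ig=(((h[...,1]>60)&(h[...,2]<=105)&((h[...,0]<9)|(h[...,0]>165)))|(h[...,2]<58)).astype(np.uint8)
    ig[280:]=0; ig=cv2.dilate(ig,np.ones((7,7),np.uint8))*255; ig[m>0]=0
"""+s[j:]
open('pitch2.py','w').write(s)
E
python3 pitch2.py q2 30 110
```

```text
a,k,theta [49.6 13.2 59.8] cost 27.4 mask 173.75 origin [537.6 154.5  31. ] axis [0.005 0.503 0.864] hand [537.8 168.1  80.5] t 15.7 F [ 0.5 -0.  -1.2]
```

View pics/fit_q2.png

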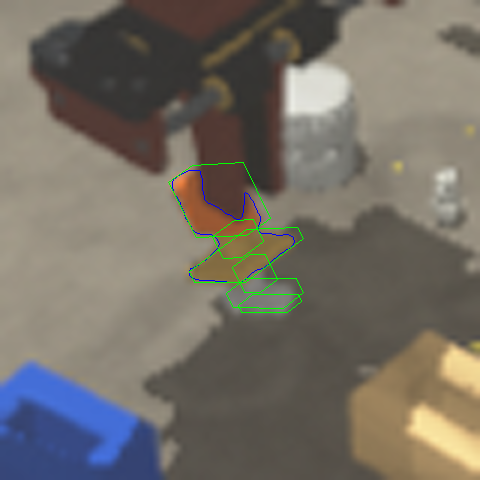

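The new overlay fits well: pitch about 60°, with the grip near one handle corner. I'll push the head against the block's near face with a light grip to bring it to vertical.

move_arm --steps '[[[-0.3, 0, 0.1], 0, 0.825], [[-0.5, 0, 0.1], 0, 0.825], [[-0.5, 0, 0], 0, 0.825], [[-0.5, 0, 0], 0, 0.822], [[-0.3, 0, 0], 0, 0.82], [[-0.15, 0, 0], 0, 0.82], [[-0.15, 0, 0], 0, 0.82], [[-0.15, 0, 0], 0, 0.82], [[-0.15, 0, 0], 0, 0.82], [[-0.15, 0, 0], 0, 0.82], [[-0.15, 0, 0], 0, 0.82], [[-0.15, 0, 0], 0, 0.82], [[-0.12, 0, 0], 0, 0.82], [[0, 0, 0], 0, 0.82], [[0, 0, 0], 0, 0.84]]'

```text
t: 16.97
ee_pos: [536.9, 86.2, 56.5]
orientation: [-2.233, -2.209, 0.0]
ft_force: [-0.9, 0.6, -1.1]
width: 15.0
grasp_force: 30.0
```

```bash
python3 pitch2.py q3 40 110
```

```text
a,k,theta [49.5 20.8 75.7] cost 20.1 mask 196.30555555555554 origin [537.   94.3  22.4] axis [0.003 0.247 0.969] hand [536.9  86.4  75.5] t 17.1 F [-0.3  0.5 -1.5]
```

View pics/fit_q3.png

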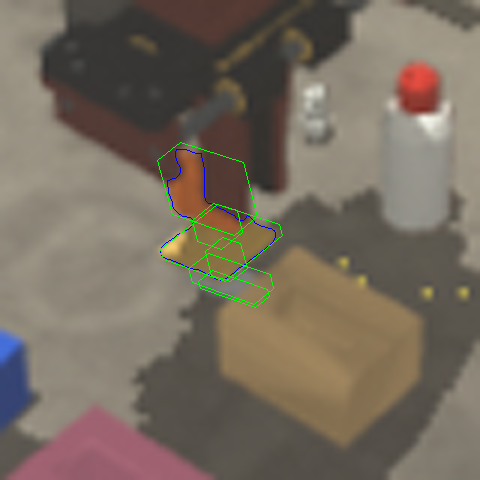

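The pitch is about 76°, and the grip sits near the handle's edge. I'll back off the block and press the plug down on the bench to square it up.

move_arm --steps '[[[0.3, 0, 0], 0, 0.83], [[0.4, 0, 0], 0, 0.83], [[0.3, 0, 0.2], 0, 0.83], [[0, 0, 0.3], 0, 0.825], [[0, 0, 0.2], 0, 0.823], [[0, 0, 0.08], 0, 0.822], [[0, 0, 0.08], 0, 0.822], [[0, 0, 0.08], 0, 0.822], [[0, 0, 0.05], 0, 0.822], [[0, 0, 0], 0, 0.822]]'

```text
t: 17.9
ee_pos: [538.5, 110.9, 32.7]
orientation: [2.231, 2.209, 0.002]
ft_force: [-0.5, -5.2, 12.8]
width: 15.9
grasp_force: 11.0
```

```bash
python3 pitch2.py q4 60 115
```

```text
a,k,theta [44.4 15.3 80.9] cost 14.6 mask 188.83333333333334 origin [538.6 118.9   5.5] axis [-0.001  0.158  0.987] hand [538.4 110.9  51.7] t 18.0 F [-1.6 -4.1 13.3]
```

move_arm --steps '[[[0, 0, 0.04], 0, 0.82], [[0, 0, 0.04], 0, 0.82], [[0, 0, 0], 0, 0.82]]'

```text
t: 18.25
ee_pos: [537.8, 111.0, 30.1]
orientation: [2.232, 2.21, 0.001]
ft_force: [-0.7, -3.7, 8.9]
width: 16.1
grasp_force: 6.0
```

```bash
python3 pitch2.py q5 60 115
```

```text
a,k,theta [42.  12.8 82.7] cost 16.3 mask 182.94444444444446 origin [537.9 118.3   5.8] axis [0.    0.128 0.992] hand [537.8 111.   49.1] t 18.4 F [-0.2 -3.3  8. ]
```

Released, the 36 mm wide end face will settle flat by itself. I'll open slightly as a cage, rise and re-centre.

move_arm --steps '[[[0, 0, 0], 0, 0.81], [[0, 0, 0], 0, 0.8], [[0, 0, 0], 0, 0.785], [[0, 0, 0], 0, 0.785], [[0, 0, -0.2], 0, 0.785], [[0, 0, -0.2], 0, 0.785], [[0, 0, 0], 0, 0.785], [[0, 0, 0], 0, 0.785]]'

```text
t: 19.02
ee_pos: [537.6, 111.4, 40.3]
orientation: [2.233, 2.209, 0.001]
ft_force: [-0.3, -0.2, -0.2]
width: 19.0
grasp_force: 0.0
```

```bash
python3 pitch2.py q6 60 115
```

```text
a,k,theta [54.9  7.1 91.7] cost 20.5 mask 202.11111111111111 origin [537.4 120.1   4.3] axis [-0.001 -0.03   1.   ] hand [537.3 111.3  58.9] t 19.1 F [-0.5  0.3 -0.1]
```

The plug stands upright, caged. Centring on its axis and gripping.

move_arm --steps '[[[0.16, 0, 0], 0, 0.785], [[0.16, 0, 0], 0, 0.785], [[0, 0, 0], 0, 0.785], [[0, 0, 0], 0, 1], [[0, 0, 0], 0, 1], [[0, 0, 0], 0, 1], [[0, 0, 0], 0, 1], [[0, 0, -0.4], 0, 1], [[0, 0, -0.6], 0, 1], [[0, 0, -0.8], 0, 1], [[0, 0, -0.6], 0, 1], [[0, 0, 0], 0, 1], [[0, 0, 0], 0, 1]]'

```text
t: 20.2
ee_pos: [537.8, 119.3, 100.7]
orientation: [2.232, 2.209, 0.003]
ft_force: [0.4, 0.6, -2.1]
width: 15.7
grasp_force: 30.0
```

```bash
python3 pitch2.py q7 70 115; python3 go.py 537 42.5 90 1.5616
```

```text
a,k,theta [49.9 -0.4 83.9] cost 25.6 mask 221.13888888888889 origin [536.5 113.4  68.6] axis [0.002 0.107 0.994] hand [536.6 119.1 118.2] t 20.3 F [ 0.4 -1.1 -1.6]
pos [536.6 119.1  99.2] yaw 1.56 shift units [-3.06  0.05  0.37] q6 0.21
turn units -0.02
```

```bash
python3 - <<'E'
s=open('pitch2.py').read()
s=s.replace("range(46,66,2)","A0").replace("def measure(tag,lo,hi):","def measure(tag,lo,hi,A0=range(46,66,2)):")
s=s.replace("cost([p[0],p[1],np.radians(p[2])]),r[1:]","cost([p[0],p[1],np.radians(p[2])])+(0 if len(A0)>1 else 10*(p[0]-A0[0])**2),r[1:]")
s=s.replace("int(sys.argv[3]))","int(sys.argv[3]),[float(sys.argv[4])] if len(sys.argv)>4 else range(46,66,2))")
open('pitch2.py','w').write(s)
E
python3 pitch2.py q8 70 110 59
```

```text
a,k,theta [58.9  3.  88.5] cost 30.5 mask 222.08333333333334 origin [536.3 120.6  58.9] axis [0.002 0.026 1.   ] hand [536.4 119.1 117.8] t 20.4 F [ 0.3 -0.5 -1.5]
```

move_arm --steps '[[[-0.32, 0, 0], 0, 1], [[-0.6, 0, 0], 0, 1], [[-0.6, 0, 0], 0, 1], [[-0.6, 0, 0], 0, 1], [[-0.5, 0, 0], 0, 1], [[-0.3, 0, 0], 0, 1], [[-0.2, 0, 0], 0, 1], [[0, 0, 0.2], 0, 1], [[0, 0, 0.2], 0, 1], [[0, 0, 0], 0, 1], [[0, 0, 0], 0, 1]]'

```text
t: 21.32
ee_pos: [536.0, 41.8, 89.2]
orientation: [-2.232, -2.21, 0.001]
ft_force: [-0.2, -1.0, -1.4]
width: 15.7
grasp_force: 30.0
```

```bash
python3 pitch2.py q9 70 110 59;python3 go.py 537 41 54 1.5616
```

```text
a,k,theta [59.   0.5 94.9] cost 592.4 mask 799.4722222222222 origin [536.5  47.4  49.9] axis [-0.001 -0.086  0.996] hand [536.4  41.8 108.6] t 21.4 F [ 0.8  0.7 -1.4]
pos [536.4  41.8  89.6] yaw 1.561 shift units [-0.03  0.02  1.43] q6 0.07
turn units -0.01
```

move_arm --steps '[[[-0.03, 0.02, 0.15], 0, 1], [[0, 0, 0.15], 0, 1], [[0, 0, 0.15], 0, 1], [[0, 0, 0.15], 0, 1], [[0, 0, 0], 0, 1]]'

```text
t: 21.83
ee_pos: [536.2, 40.5, 73.8]
orientation: [-2.232, -2.209, 0.002]
ft_force: [-0.7, 0.4, -0.8]
width: 15.5
grasp_force: 30.0
```

Inside the mouth with no contact force. Continuing down to the flange.

move_arm --steps '[[[0, 0, 0.18], 0, 1], [[0, 0, 0.18], 0, 1], [[0, 0, 0.18], 0, 1], [[0, 0, 0.1], 0, 1], [[0, 0, 0.06], 0, 1], [[0, 0, 0], 0, 1]]'

```text
t: 22.33
ee_pos: [536.6, 40.5, 56.8]
orientation: [-2.233, -2.209, 0.001]
ft_force: [-0.3, 0.0, -1.9]
width: 15.6
grasp_force: 30.0
```

move_arm --steps '[[[0, 0, 0.05], 0, 1], [[0, 0, 0.05], 0, 1], [[0, 0, 0.05], 0, 1], [[0, 0, 0], 0, 1]]'

```text
t: 22.67
ee_pos: [537.3, 40.6, 53.7]
orientation: [2.233, 2.209, 0.001]
ft_force: [0.0, 0.4, 0.8]
width: 15.2
grasp_force: 30.0
```

move_arm --steps '[[[0, 0, 0], 0, 0.8], [[0, 0, 0], 0, 0.74], [[0, 0, 0], 0, 0.7], [[0, 0, 0], 0, 0.7], [[0, 0, 0], 0, 0.7], [[0, 0, 0], 0, 0.7], [[0, 0, 0], 0, 0.7], [[0, 0, 0], 0, 0.7]]'

```text
t: 23.33
ee_pos: [536.9, 40.6, 53.5]
orientation: [-2.233, -2.21, 0.0]
ft_force: [-0.4, 0.0, -0.9]
width: 26.7
grasp_force: 0.0
```

```bash
cat > up.py <<'E'
# handle-only (orange) fit of an upright plug: p = x,y,yaw of axis, origin height given
from h import *; from go import st
import sys
z0=float(sys.argv[2]); D=grab(sys.argv[1]); o,M,w=st(); G=o["ee_pos"]-19*M[:,2]; d=D["scene"]
uv=proj(d,G)[0].astype(int); roi=(uv[0]-40,uv[1]-40,uv[0]+40,uv[1]+40)
u=up(d,roi);h=hsv(u); m=((h[...,1]>150)&(h[...,2]>110)&(h[...,0]<14)&(h[...,0]>4)).astype(np.uint8)
n,l,s,cen=cv2.connectedComponentsWithStats(m); i=1+np.argmax(s[1:,4]); m=(l==i).astype(np.uint8)*255
print("mask",m.sum()/255/36,"hand",G.round(1),"yaw",round(w,3))
ig=(((h[...,1]>60)&(h[...,2]<=115)&((h[...,0]<9)|(h[...,0]>165)))|(h[...,2]<58)).astype(np.uint8)
ig=cv2.dilate(ig,np.ones((5,5),np.uint8))*255; ig[m>0]=0
def cost(p):
    a=np.zeros_like(m); A=R.from_euler("z",w).as_matrix(); hull(a,proj(d,PLUG[5]@A.T+[p[0],p[1],z0]),roi,S,255)
    return np.abs(a.astype(float)-m)[ig==0].sum()/255/36
g=min((cost([G[0]+a,G[1]+b]),a,b) for a in np.arange(-6,6.1,1) for b in np.arange(-6,6.1,1)); print("cost, dx,dy of axis from hand",np.round(g,1))
E
python3 up.py u1 14
```

```text
mask 72.47222222222223 hand [536.9  40.6  72.5] yaw 1.56
cost, dx,dy of axis from hand [26.9  5.   6. ]
```

move_arm --steps '[[[0, 0, -0.3], 0, 0.7], [[0, 0, -0.6], 0, 0.7], [[0, 0, -0.8], 0, 0.7], [[0, 0, -0.8], 0, 0.7], [[0, 0, -0.6], 0, 0.7], [[0, 0, 0], 0, 0.7]]'

```text
t: 23.93
ee_pos: [539.2, 40.7, 134.4]
orientation: [2.23, 2.207, 0.007]
ft_force: [0.7, -0.7, 0.2]
width: 26.5
grasp_force: 0.0
```

```bash
cat > up2.py <<'E'
# free-standing upright plug: fit orange handle; prints pos for fixed height, and with tilt/height free
from h import *
import sys
x,y,w,z0=map(float,sys.argv[2:6]); D=grab(sys.argv[1]); d=D["scene"]
uv=proj(d,[x,y,z0+59])[0].astype(int); roi=(uv[0]-25,uv[1]-25,uv[0]+25,uv[1]+25)
u=up(d,roi);h=hsv(u); m=((h[...,1]>130)&(h[...,2]>90)&(h[...,0]<14)&(h[...,0]>3)).astype(np.uint8)
n,l,s,cen=cv2.connectedComponentsWithStats(m); i=min((i for i in range(1,n) if s[i,4]>300),key=lambda i:np.hypot(*(cen[i]-150))); m=(l==i).astype(np.uint8)*255
print("mask px",m.sum()/255/36, "centre",cen[i]/S+roi[:2])
ig=[q for q in PLUG[:5]]
for lab,pose,p0 in (("xy yaw",lambda p:(R.from_euler("z",p[2]).as_matrix(),np.array([p[0],p[1],z0])),[x,y,w]),
   ("x y z",lambda p:(R.from_euler("z",w).as_matrix(),np.array([p[0],p[1],z0+p[2]*20])),[x,y,0]),
   ("tilts",lambda p:(R.from_euler("xyz",[p[0]/20,p[1]/20,w]).as_matrix(),np.array([x,y,z0])),[0,0])):
    r=fit([(d,roi,m)],[PLUG[5]],p0,pose); print(lab,np.round(r[0],3),"cost",round(r[1],1))
E
python3 up2.py v1 537 42 1.56 14; python3 go.py 537 42 54 1.56
```

```text
mask px 139.02777777777777 centre [317.51401931 190.21495171]
xy yaw [538.186  42.295   1.295] cost 38.9
x y z [647.237 130.721  -6.704] cost 8.6
tilts [-0.494 -0.224] cost 50.2
pos [537.2  40.6 131.5] yaw 1.56 shift units [ 0.06 -0.01  3.1 ] q6 0.06
turn units 0.0
```

```bash
python3 - <<'E'
from h import *
im=cv2.imread("pics/scene_v1.png")[...,::-1]; d=cams.get_image("top"); cv2.imwrite("pics/top_x.png",d["image"][...,::-1]); d=cams.get_image("scene")
h=hsv(np.ascontiguousarray(d["image"]))
A=R.from_euler("z",1.56).as_matrix()
for q,n in((PLUG[5],"handle"),(PLUG[3],"flange")):
    p=proj(d,q@A.T+[537,42,14]); print(n,p.min(0).round(1),p.max(0).round(1))
for r in range(172,214,2): print(r," ".join(f"{h[r,c,0]:3d}/{h[r,c,1]//10:2d}/{h[r,c,2]//10:2d}" for c in range(304,334,2)))
for n in("plug","bushing_04"):print([(b["p"],np.round(b["rect"])) for b in cams.boxes_of("scene",n)])
E
```

```text
handle [309.2 181.3] [324.7 199.2]
flange [306.6 190.2] [327.2 206.3]
172  19/ 3/15  19/ 3/15  19/ 4/15  21/ 3/15  20/ 3/15  20/ 3/15  18/ 4/15  20/ 3/15  20/ 3/15  20/ 3/15  20/ 3/15  20/ 3/15  27/ 1/15  24/ 1/15  25/ 1/16
174  20/ 3/15  18/ 4/15  20/ 3/15  20/ 3/15  20/ 3/15  19/ 3/15  20/ 3/15  19/ 3/15  18/ 3/15  19/ 4/15  20/ 3/14  19/ 3/15  25/ 1/15  24/ 1/14  24/ 1/15
176  20/ 3/15  21/ 3/15  20/ 3/15  19/ 3/15  20/ 3/15  20/ 3/15  20/ 3/15  20/ 3/14  20/ 3/14  18/ 3/15  19/ 3/14  20/ 3/15  24/ 1/15  27/ 1/15  22/ 1/15
178  18/ 3/15  20/ 3/15  20/ 3/15  19/ 3/15  21/ 3/15  20/ 3/15  20/ 3/15  19/ 3/14  22/ 3/14  21/ 4/14  20/ 3/14  20/ 3/14  22/ 1/14  24/ 1/15  25/ 1/15
180  19/ 3/15  20/ 3/15  18/ 3/15  19/ 3/15  20/ 3/15  19/ 3/15  21/ 4/14  19/ 3/14  20/ 3/13  20/ 3/14  20/ 3/13  20/ 3/13  27/ 1/14  25/ 1/15  25/ 1/15
182  20/ 3/15  20/ 3/15  19/ 3/15  20/ 3/15  17/ 5/15  12/ 9/15  20/ 3/13  20/ 3/13  19/ 3/14  20/ 3/15  19/ 3/14  19/ 3/14  27/ 1/14  24/ 1/14  24/ 1/15
184  19/ 3/15  19/ 3/15  18/ 3/14  14/ 6/15  11/17/16  11/17/16  11/15/15  14/ 8/14  20/ 3/15  19/ 3/15  1
[... 1627 characters left out ...]
0/15  18/10/15  18/10/16  18/10/16  17/10/15  17/ 9/14  18/ 9/13  18/ 9/13  18/ 9/13  18/ 9/13  18/ 9/13  18/ 9/14
208  18/10/15  18/10/14  18/10/14  18/10/15  18/10/15  18/10/15  18/10/16  18/10/16  18/10/15  18/ 9/14  18/ 9/13  18/ 9/13  18/ 9/13  18/ 9/13  18/10/14
210  18/ 9/14  18/10/14  18/10/14  18/10/14  18/10/14  18/10/15  18/10/15  18/10/15  18/10/16  18/10/15  17/10/13  18/ 9/13  18/ 9/13  18/ 9/14  18/ 9/13
212  18/ 4/10  17/ 8/11  18/10/13  18/ 9/13  18/10/13  17/10/14  18/10/14  18/10/15  18/10/15  18/ 9/13  17/ 9/13  18/ 9/13  17/10/13  18/ 9/13  18/ 4/ 9
[(0.67, array([315., 196.,  16.,  20.]))]
[(0.56, array([418., 304.,  32.,  29.])), (0.5, array([293., 159.,  16.,  16.]))]
```

The handle shows at columns 310–324, rows 182–197, matching an upright plug on its flange at the slot's centre. The first step is done. Regripping.

move_arm --steps '[[[0.06, 0, 0.6], 0, 0.7], [[0, 0, 0.8], 0, 0.7], [[0, 0, 0.8], 0, 0.7], [[0, 0, 0.5], 0, 0.7], [[0, 0, 0.3], 0, 0.7], [[0, 0, 0.06], 0, 0.7], [[0, 0, 0], 0, 0.8], [[0, 0, 0], 0, 1], [[0, 0, 0], 0, 1], [[0, 0, 0], 0, 1], [[0, 0, 0], 0, 1]]'

```text
t: 25.15
ee_pos: [537.3, 42.1, 55.1]
orientation: [2.233, 2.209, 0.001]
ft_force: [-0.5, -0.0, -1.6]
width: 15.0
grasp_force: 30.0
```

move_arm --steps '[[[0, 0, 0], 0, 1], [[0, 0, -0.2], 0, 1], [[0, 0, -0.3], 0, 1], [[0, 0, -0.5], 0, 1], [[0, 0, -0.8], 0, 1], [[0, 0, -0.9], 0, 1], [[0, 0, -0.9], 0, 1], [[0, 0, -0.7], 0, 1], [[0, 0, 0], 0, 1], [[0, 0, 0], 0, 1]]'

```text
t: 25.98
ee_pos: [537.6, 42.1, 163.2]
orientation: [2.232, 2.208, 0.003]
ft_force: [-0.9, 0.0, -2.3]
width: 15.2
grasp_force: 30.0
```

```bash
python3 pitch2.py q10 75 105 59; python3 go.py 474.2 -201.9 160 2.89
```

```text
a,k,theta [58.8  0.9 89.1] cost 43.6 mask 266.0833333333333 origin [536.1  41.9 121.5] axis [0.001 0.016 1.   ] hand [536.2  42.  180.2] t 26.1 F [-0.  -0.3 -1. ]
pos [536.2  42.  161.2] yaw 1.56 shift units [-9.78 -2.38  0.05] q6 0.07
turn units -15.24
```

move_arm --steps '[[[-0.4, -0.1, -0.3], 0, 1], [[-0.8, -0.2, -0.3], 0, 1], [[-0.8, -0.2, 0], 0, 1], [[-0.8, -0.2, 0], 0, 1], [[-0.8, -0.2, 0], 0, 1], [[-0.8, -0.2, 0], 0, 1], [[-0.8, -0.2, 0], 0, 1], [[-0.8, -0.2, 0], 0, 1], [[-0.8, -0.2, 0], 0, 1], [[-0.8, -0.2, 0], 0, 1], [[-0.8, -0.2, 0], 0, 1], [[-0.8, -0.2, 0], 0, 1], [[-0.58, -0.1, 0], 0, 1]]'

```text
t: 27.17
ee_pos: [472.7, -203.4, 176.3]
orientation: [-2.232, -2.208, 0.002]
ft_force: [-0.3, 0.4, -2.1]
width: 15.3
grasp_force: 30.0
```

move_arm --steps '[[[0, 0, 0], -1, 1], [[0, 0, 0], -1, 1], [[0, 0, 0], -1, 1], [[0, 0, 0], -1, 1], [[0, 0, 0], -1, 1], [[0, 0, 0], -1, 1], [[0, 0, 0], -1, 1], [[0, 0, 0], -1, 1], [[0, 0, 0], -1, 1], [[0, 0, 0], -1, 1], [[0, 0, 0], -1, 1], [[0, 0, 0], -1, 1], [[0, 0, 0], -1, 1], [[0, 0, 0], -1, 1], [[0, 0, 0], -1, 1], [[0, 0, 0], -0.24, 1], [[0, 0, 0], 0, 1], [[0, 0, 0], 0, 1]]'

```text
t: 28.67
ee_pos: [473.9, -201.9, 176.7]
orientation: [-0.398, -3.115, -0.0]
ft_force: [0.1, -0.3, -1.8]
width: 15.5
grasp_force: 30.0
```

```bash
cat > lid.py <<'E'
from h import *
import glob
# slot + lid refit from stored early images, finer
t=cams.get_image("top"); s=cams.get_image("scene")
for d,f in((s,"pics/scene_m1.png"),(t,"pics/top_m1.png")): d["image"]=np.ascontiguousarray(cv2.imread(f)[...,::-1])
V=[]
for d,roi in((s,(375,245,405,275)),(t,(385,200,411,236))):
    u=up(d,roi);h=hsv(u).astype(int); v=h[...,2]; m=(v<135).astype(np.uint8)
    n,l,st,c=cv2.connectedComponentsWithStats(m); i=min((i for i in range(1,n) if st[i,4]>500),key=lambda i:np.hypot(*(c[i]-np.array(m.shape[::-1])/2))); V.append((d,roi,(l==i).astype(np.uint8)*255))
for lab,v in(("both",V),("scene",V[:1]),("top",V[1:])):
    r=fit(v,[box(-22,22,-9,9,58,58)],[474,-202,-.25],zpose); print(lab,r[0].round(3),round(r[1],1))
E
python3 lid.py; python3 pitch2.py q11 75 105 60; python3 go.py 474.2 -201.9 160 2.89
```

```text
both [ 4.73398e+02 -2.01227e+02 -2.74000e-01] 32.3
scene [ 4.71303e+02 -2.00580e+02 -3.34000e-01] 15.6
top [ 4.74209e+02 -2.01828e+02 -2.59000e-01] 10.1
a,k,theta [59.9 -2.4 93.4] cost 36.8 mask 346.3888888888889 origin [ 473.1 -201.5  136. ] axis [ 0.058 -0.015  0.998] hand [ 474.3 -201.8  196. ] t 28.9 F [ 0.5  0.5 -1.6]
pos [ 474.3 -201.8  177. ] yaw 2.889 shift units [ 0.   -0.    0.68] q6 -1.74
turn units -0.01
```

move_arm --steps '[[[0, 0, 0.3], 0, 1], [[0, 0, 0.6], 0, 1], [[0, 0, 0.7], 0, 1], [[0, 0, 0.6], 0, 1], [[0, 0, 0.4], 0, 1], [[0, 0, 0.25], 0, 1], [[0, 0, 0.1], 0, 1], [[0, 0, 0], 0, 1], [[0, 0, 0.1], 0, 1], [[0, 0, 0.1], 0, 1], [[0, 0, 0.1], 0, 1], [[0, 0, 0], 0, 1]]'

```text
t: 29.87
ee_pos: [474.3, -201.8, 95.7]
orientation: [0.394, 3.117, -0.0]
ft_force: [-0.2, -0.1, -1.3]
width: 15.4
grasp_force: 30.0
```

move_arm --steps '[[[0, 0, 0.1], 0, 1], [[0, 0, 0.1], 0, 1], [[0, 0, 0.1], 0, 1], [[0, 0, 0], 0, 1]]'

```text
t: 30.2
ee_pos: [474.0, -201.6, 87.8]
orientation: [-0.394, -3.116, -0.0]
ft_force: [0.2, -0.3, -0.9]
width: 15.8
grasp_force: 30.0
```

move_arm --steps '[[[0, 0, 0.14], 0, 1], [[0, 0, 0.14], 0, 1], [[0, 0, 0.12], 0, 1], [[0, 0, 0.06], 0, 1], [[0, 0, 0.04], 0, 1], [[0, 0, 0], 0, 1]]'

```text
t: 30.7
ee_pos: [474.2, -201.7, 75.5]
orientation: [-0.394, -3.116, -0.0]
ft_force: [-0.1, -0.8, -1.9]
width: 15.2
grasp_force: 30.0
```

move_arm --steps '[[[0, 0, 0.04], 0, 1], [[0, 0, 0.04], 0, 1], [[0, 0, 0.02], 0, 1], [[0, 0, 0], 0, 1]]'

```text
t: 31.03
ee_pos: [474.4, -201.8, 73.2]
orientation: [0.394, 3.117, -0.0]
ft_force: [0.8, -0.2, -1.2]
width: 15.6
grasp_force: 30.0
```

move_arm --steps '[[[0, 0, 0.04], 0, 1], [[0, 0, 0.04], 0, 1], [[0, 0, 0], 0, 1]]'

```text
t: 31.28
ee_pos: [474.7, -201.8, 72.8]
orientation: [0.394, 3.116, -0.0]
ft_force: [-4.6, 2.0, 16.6]
width: 15.1
grasp_force: 30.0
```

The flange is seated on the lid at the expected height. Easing off 1 mm, then turning 90°.

move_arm --steps '[[[0, 0, -0.06], 0, 1], [[0, 0, 0], 1, 1], [[0, 0, 0], 1, 1], [[0, 0, 0], 1, 1], [[0, 0, 0], 1, 1], [[0, 0, 0], 1, 1], [[0, 0, 0], 1, 1], [[0, 0, 0], 1, 1], [[0, 0, 0], 1, 1], [[0, 0, 0], 1, 1]]'

```text
t: 32.12
ee_pos: [474.6, -201.9, 72.9]
orientation: [1.562, 2.725, -0.0]
ft_force: [-0.1, -0.8, -0.6]
width: 15.4
grasp_force: 30.0
```

move_arm --steps '[[[0, 0, 0], 1, 1], [[0, 0, 0], 1, 1], [[0, 0, 0], 1, 1], [[0, 0, 0], 1, 1], [[0, 0, 0], 1, 1], [[0, 0, 0], 1, 1], [[0, 0, 0], 1, 1], [[0, 0, 0], 1, 1], [[0, 0, 0], 1, 1], [[0, 0, 0], 0, 1], [[0, 0, 0.04], 0, 1], [[0, 0, 0], 0, 1]]'

```text
t: 33.12
ee_pos: [474.6, -201.9, 72.8]
orientation: [2.479, 1.929, 0.0]
ft_force: [-3.6, 1.3, 11.8]
width: 15.3
grasp_force: 30.0
```

```bash
python3 go.py 474.2 -201.9 72.8 1.32
```

```text
pos [ 474.6 -201.9   72.8] yaw 1.323 shift units [-0.   -0.02  0.  ] q6 -0.18
turn units 0.03
```

Turned a quarter. Releasing gently and rising.

move_arm --steps '[[[0, 0, -0.02], 0, 0.83], [[0, 0, 0], 0, 0.8], [[0, 0, 0], 0, 0.76], [[0, 0, 0], 0, 0.7], [[0, 0, 0], 0, 0.65], [[0, 0, 0], 0, 0.65], [[0, 0, 0], 0, 0.65], [[0, 0, -0.3], 0, 0.65], [[0, 0, -0.6], 0, 0.65], [[0, 0, -0.8], 0, 0.65], [[0, 0, -0.8], 0, 0.65], [[0, 0, -0.5], 0, 0.8], [[0, 0, 0], 0, 1], [[0, 0, 0], 0, 1], [[0, 0, 0], 0, 1]]'

```text
t: 34.37
ee_pos: [473.9, -201.6, 146.8]
orientation: [-2.482, -1.925, 0.001]
ft_force: [-1.0, -0.2, -0.2]
width: 7.6
grasp_force: 0.0
```

```bash
sed -i 's/<14)&(h\[...,0\]>3)/<16)\&(h[...,0]>3)/' up2.py; python3 up2.py w1 474.2 -201.9 1.32 32; python3 - <<'E'
from h import *
d=cams.get_image("scene");A=R.from_euler("z",1.32).as_matrix()
p=proj(d,PLUG[5]@A.T+[474.2,-201.9,32]);print(p.min(0).round(1),p.max(0).round(1))
u=d["image"];h=hsv(np.ascontiguousarray(u));m=(h[...,1]>120)&(h[...,2]>90)&(h[...,0]<16)&(h[...,0]>3);m[:,:370]=0;m[:,420:]=0;m[:225]=0;m[285:]=0
y,x=np.nonzero(m);print(x.min(),x.max(),y.min(),y.max(),m.sum())
E
python3 go.py 474.2 -201.9 62 1.32
```

```text
mask px 186.63888888888889 centre [382.56699906 245.56218683]
xy yaw [ 475.37  -201.305    1.045] cost 49.2
x y z [ 570.549 -156.965   -6.416] cost 10.9
tilts [-0.606 -0.544] cost 62.0
[373.  234.2] [391.5 256.6]
375 389 236 254 188
pos [ 473.7 -201.5  146.3] yaw 1.319 shift units [-0.01  0.03  3.37] q6 -0.17
turn units -0.01
```

The plug is locked: its handle shows at columns 375–389, rows 236–254, as predicted for the seated pose. Next is the cock: going with closed fingers to the box side of the red bar.

move_arm --steps '[[[-0.5, -0.3, 0], 0, 1], [[-0.8, -0.4, 0], 0, 1], [[-0.8, -0.4, 0], 0, 1], [[-0.8, -0.4, 0], 0, 1], [[-0.8, -0.4, 0], 0, 1], [[-0.78, -0.5, 0], 0, 1], [[0, 0, 0], 0, 1], [[0, 0, 0.6], 0, 1], [[0, 0, 0.8], 0, 1], [[0, 0, 0.8], 0, 1], [[0, 0, 0.7], 0, 1], [[0, 0, 0.44], 0, 1], [[0, 0, 0], 0, 1]]'

```text
t: 35.6
ee_pos: [387.2, -293.8, 61.4]
orientation: [-2.478, -1.923, 0.002]
ft_force: [-0.3, 0.8, 0.3]
width: 0.4
grasp_force: 0.0
```

```bash
cat > bar.py <<'E'
from h import *
from go import st
o,M,w=st(); A=R.from_euler("z",-.25).as_matrix(); print("tcp in box",((o["ee_pos"]-[474.2,-201.9,0])@A).round(1),"yaw",round(w,3),o["ft_force"].round(1),round(float(o["t"]),1),"q6",o["qpos"][5].round(2))
V=[]
for c,roi in(("scene",(385,280,445,345)),("top",(425,222,482,268))):
    d=cams.get_image(c);u=up(d,roi);h=hsv(u);m=((h[...,1]>130)&(h[...,2]>90)&((h[...,0]<4)|(h[...,0]>172))).astype(np.uint8)
    n,l,s,_=cv2.connectedComponentsWithStats(m)
    if n>1: i=1+np.argmax(s[1:,4]); m=(l==i).astype(np.uint8)*255; print(c,"red px",m.sum()/255/36); V.append((d,roi,m))
H=np.array([439.3,-338.5])
def pose(p): return R.from_euler("z",p[0]+np.pi-.25).as_matrix(),np.array([*H,0])
for v in V:
    from h import hull
    def cost(a):
        MM,t=pose([a]); im=np.zeros_like(v[2]); hull(im,proj(v[0],box(24,80,-6,6,60,78)@MM.T+t),v[1],S,255); return np.abs(im.astype(float)-v[2]).sum()/255/36
    g=np.arange(-.2,1.8,.01);c=[cost(a) for a in g];print("angle",g[np.argmin(c)].round(2),"cost",round(min(c),1))
E
python3 bar.py
```

```text
tcp in box [ -61.5 -110.6   61.4] yaw 1.32 [-0.3  0.8  0.3] 35.6 q6 -0.42
scene red px 157.13888888888889
angle 0.08 cost 69.6
```

move_arm --steps '[[[-0.28, 0, 0], 0, 1], [[-0.28, 0, 0], 0, 1], [[-0.21, -0.047, 0], -1, 1], [[-0.21, -0.047, 0], -1, 1], [[-0.21, -0.047, 0], -1, 1], [[-0.21, -0.047, 0], -1, 1], [[-0.21, -0.047, 0], -1, 1], [[-0.21, -0.047, 0], -1, 1], [[0, 0, 0], 0, 1]]'

```text
t: 36.45
ee_pos: [377.5, -341.8, 64.8]
orientation: [1.895, 2.502, -0.001]
ft_force: [0.0, -0.7, 0.2]
width: 0.4
grasp_force: 0.0
```

```bash
python3 bar.py
```

```text
tcp in box [ -59.1 -159.5   64.8] yaw 1.845 [ 0.  -0.7  0.2] 36.5 q6 -1.03
top red px 3.3055555555555554
angle 1.79 cost 130.0
```

move_arm --steps '[[[-0.21, -0.047, 0], -1, 1], [[-0.21, -0.047, 0], -1, 1], [[-0.21, -0.047, 0], -1, 1], [[-0.21, -0.047, 0], -1, 1], [[-0.21, -0.047, 0], -1, 1], [[-0.21, -0.047, 0], -1, 1], [[-0.21, -0.047, 0], -1, 1], [[-0.21, -0.047, 0], -1, 1], [[-0.21, -0.047, 0], -1, 1], [[-0.21, -0.047, 0], -1, 1], [[-0.21, -0.047, 0], -1, 1], [[0, 0, 0], 0, 1]]'

```text
t: 37.55
ee_pos: [404.5, -390.8, 64.2]
orientation: [0.528, 3.096, -0.001]
ft_force: [0.2, 1.0, 0.1]
width: 0.4
grasp_force: 0.0
```

```bash
python3 bar.py
```

```text
tcp in box [ -20.8 -200.2   64.2] yaw 2.804 [0.2 1.  0.1] 37.5 q6 -2.02
scene red px 156.88888888888889
top red px 9.75
angle 0.08 cost 69.9
angle -0.08 cost 132.2
```

```bash
python3 - <<'E'
from h import *
from go import st
d=cams.get_image("scene");cv2.imwrite("pics/scene_z.png",d["image"][...,::-1]);h=hsv(np.ascontiguousarray(d["image"]))
o,M,w=st();print("tcp px",proj(d,o["ee_pos"]).round(1))
for f in("scene_m1","scene_w1","scene_z"):
    g=hsv(np.ascontiguousarray(cv2.imread(f"pics/{f}.png")[...,::-1]))
    m=((g[...,1]>130)&(g[...,2]>90)&((g[...,0]<4)|(g[...,0]>172))).astype(np.uint8)
    n,l,s,c=cv2.connectedComponentsWithStats(m);print(f,[(s[i].tolist(),c[i].round(1).tolist()) for i in range(1,n) if s[i,4]>25 and s[i,1]>240])
H=np.array([439.3,-338.5])
for a in(0,.5,1,1.57):
    A=R.from_euler("z",a+np.pi-.25).as_matrix();p=proj(d,box(24,80,-6,6,60,78)@A.T+[*H,0]);print(a,p.min(0).round(),p.max(0).round())
E
```

```text
tcp px [[439.5 320.2]]
scene_m1 [([400, 298, 20, 20, 153], [409.6, 307.4])]
scene_w1 [([400, 298, 20, 20, 154], [409.5, 307.5])]
scene_z [([400, 298, 20, 20, 154], [409.5, 307.6])]
0 [397. 295.] [421. 318.]
0.5 [413. 299.] [427. 328.]
1 [425. 301.] [440. 330.]
1.57 [432. 297.] [458. 325.]
```

```bash
python3 - <<'E'
import cv2,numpy as np
a=cv2.imread("pics/scene_m1.png").astype(int);b=cv2.imread("pics/scene_z.png").astype(int);w=cv2.imread("pics/scene_w1.png").astype(int)
for n,x,y in(("w-m",w,a),("z-w",b,w)):
    D=(abs(x-y).max(2)>30); print(n)
    for r in range(270,345,3): print(r,"".join("#" if D[r:r+3,c:c+3].any() else "." for c in range(370,475,3)))
E
```

```text
w-m
270 ###.#######....#####...............
273 ###.####......####.................
276 ###.##.......##....................
279 ###................................
282 ...................................
285 ...................................
288 ...................................
291 ...................................
294 #..................................
297 ...................................
300 ...................................
303 ...................................
306 ...................................
309 ...................................
312 ...................................
315 ...................................
318 ...................................
321 ...................................
324 ...................................
327 ...................................
330 ...................................
333 ...................................
336 ...................................
339 ...................................
342 ...................................
z-w
270 ###.#######....##..################
273 ###.####......###.#################
276 ###.##..
[... 207 characters left out ...]
####################
294 #............########.#############
297 ##########...######################
300 ##################.################
303 ################.##################
306 ###############.###################
309 ###############.###################
312 ################.##################
315 ##############..#...###############
318 #############..#####.##############
321 ############.######################
324 ###########.#########.#.###########
327 ######################.############
330 ###################################
333 ###################################
336 ###################################
339 ###################################
342 ###################################
```

The red bar hasn't moved: scene centroid (409.5,307.5) before and after, so the fingertips missed it. I'll grip the bar instead, lower and with the tool turned to close across it.

move_arm --steps '[[[0, 0, -0.6], 0, 1], [[0, 0, -0.9], 0, 1], [[0, 0, -0.9], 0, 1], [[0, 0, -0.6], 0, 1], [[0.35, 0.44, 0], 0, 0.5], [[0.35, 0.44, 0], 0, 0.5], [[0.35, 0.44, 0], 0, 0.5], [[0.35, 0.44, 0], 0, 0.5], [[0.37, 0.46, 0], 0, 0.5], [[0, 0, 0], 1, 0.5], [[0, 0, 0], 1, 0.5], [[0, 0, 0], 1, 0.5], [[0, 0, 0], 1, 0.5], [[0, 0, 0], 1, 0.5], [[0, 0, 0], 1, 0.5], [[0, 0, 0], 1, 0.5], [[0, 0, 0], 1, 0.5], [[0, 0, 0], 1, 0.5], [[0, 0, 0], 1, 0.5], [[0, 0, 0], 1, 0.5]]'

```text
t: 39.37
ee_pos: [379.9, -322.6, 138.8]
orientation: [-1.908, -2.495, -0.0]
ft_force: [0.3, -0.9, -0.2]
width: 44.1
grasp_force: 0.0
```

move_arm --steps '[[[0, 0, 0], 1, 0.5], [[0, 0, 0], 1, 0.5], [[0, 0, 0], 1, 0.5], [[0, 0, 0], 1, 0.5], [[0, 0, 0], 1, 0.5], [[0, 0, 0], 1, 0.5], [[0, 0, 0], 1, 0.5], [[0, 0, 0], 1, 0.5], [[0, 0, 0], 1, 0.5], [[0, 0, 0], 1, 0.5], [[0, 0, 0], 1, 0.5], [[0, 0, 0], 1, 0.5], [[0, 0, 0], 1, 0.5], [[0, 0, 0], 1, 0.5], [[0, 0, 0], 1, 0.5], [[0, 0, 0], 1, 0.5], [[0, 0, 0], 1, 0.5], [[0, 0, 0], 1, 0.5], [[0, 0, 0], 1, 0.5], [[0, 0, 0], 1, 0.5]]'

```text
t: 41.03
ee_pos: [379.9, -322.6, 138.8]
orientation: [-3.138, -0.142, 0.0]
ft_force: [-0.6, -0.5, 0.2]
width: 44.1
grasp_force: 0.0
```

move_arm --steps '[[[0, 0, 0], 1, 0.5], [[0, 0, 0], 1, 0.5], [[0, 0, 0], 1, 0.5], [[0, 0, 0], 1, 0.5], [[0, 0, 0], 0, 0.5], [[0, 0, 0], 0, 0.5]]'

```text
t: 41.53
ee_pos: [380.0, -322.8, 138.8]
orientation: [-3.117, 0.392, 0.0]
ft_force: [0.1, -0.6, 0.3]
width: 44.0
grasp_force: 0.0
```

```bash
python3 bar.py; python3 go.py 381.2 -323.7 50 -0.25
```

```text
tcp in box [ -61.3 -140.4  138.8] yaw -0.251 [ 0.1 -0.6  0.3] 41.5 q6 1.09
scene red px 156.66666666666666
top red px 26.194444444444443
angle 0.08 cost 70.1
angle 0.05 cost 118.1
pos [ 380.2 -322.9  138.8] yaw -0.25 shift units [0.05 0.02 3.55] q6 1.09
turn units -0.0
```

move_arm --steps '[[[0.05, 0.06, 0.5], 0, 0.5], [[0, 0, 0.8], 0, 0.5], [[0, 0, 0.8], 0, 0.5], [[0, 0, 0.7], 0, 0.5], [[0, 0, 0.5], 0, 0.5], [[0, 0, 0.25], 0, 0.5], [[0, 0, 0], 0, 0.5], [[0, 0, 0], 0, 0.8], [[0, 0, 0], 0, 1], [[0, 0, 0], 0, 1], [[0, 0, 0], 0, 1], [[0, 0, 0], 0, 1], [[0, 0, 0], 0, 1]]'

```text
t: 42.72
ee_pos: [381.4, -325.0, 50.4]
orientation: [3.116, -0.394, 0.001]
ft_force: [0.4, -0.3, -0.4]
width: 7.6
grasp_force: 0.0
```

move_arm --steps '[[[0, 0, 0], 0, 1], [[0, 0, 0], 0, 1], [[0, 0, 0], 0, 1]]'

```text
t: 42.97
ee_pos: [381.2, -324.8, 50.1]
orientation: [3.117, -0.394, 0.0]
ft_force: [-0.5, 0.7, -0.2]
width: 0.2
grasp_force: 0.0
```

```bash
python3 bar.py; python3 - <<'E'
from h import *
d=cams.get_image("top");h=hsv(np.ascontiguousarray(d["image"]))
for f in("top_m1","top_w1"):
    g=hsv(np.ascontiguousarray(cv2.imread(f"pics/{f}.png")[...,::-1]));m=((g[...,1]>110)&((g[...,0]<6)|(g[...,0]>170))).astype(np.uint8)
    n,l,s,c=cv2.connectedComponentsWithStats(m);print(f,[(s[i].tolist(),c[i].round(1).tolist()) for i in range(1,n) if s[i,4]>15 and s[i,1]>200])
A=R.from_euler("z",np.pi-.25).as_matrix();p=proj(d,box(24,80,-6,6,60,78)@A.T+[439.3,-338.5,0]);print(p.min(0).round(),p.max(0).round(), proj(d,ctrl.get_obs()["ee_pos"]+[0,0,19]))
for n in ("cock","cock_grip","thrust_washer"):
  for c in("scene","top"): print(n,c,[(round(b["p"],2),np.round(b["rect"]).tolist()) for b in cams.boxes_of(c,n)][:3])
E
```

```text
tcp in box [ -59.7 -142.1   50.1] yaw -0.251 [-0.5  0.7 -0.2] 43.0 q6 1.09
scene red px 95.86111111111111
angle 0.08 cost 130.9
top_m1 [([444, 239, 7, 21, 107], [446.7, 248.6]), ([547, 332, 20, 12, 74], [557.4, 339.1])]
top_w1 [([547, 332, 20, 12, 72], [556.9, 339.2])]
[440. 237.] [450. 259.] [[444.7429062  250.85682289]]
cock scene []
cock top []
cock_grip scene [(0.58, [413.0, 305.0, 26.0, 24.0]), (0.32, [317.0, 202.0, 35.0, 30.0])]
cock_grip top [(0.28, [406.0, 214.0, 80.0, 74.0])]
thrust_washer scene [(0.4, [399.0, 331.0, 11.0, 10.0])]
thrust_washer top []
```

```bash
python3 - <<'E'
from h import *
d=cams.get_image("scene"); im=d["image"]; cv2.imwrite("pics/scene_y.png",im[...,::-1]); h=hsv(np.ascontiguousarray(im)); o=ctrl.get_obs()
print(proj(d,[o["ee_pos"],o["ee_pos"]+[0,0,19],o["ee_pos"]+[0,0,40]]).round(1).tolist())
w=hsv(np.ascontiguousarray(cv2.imread("pics/scene_w1.png")[...,::-1]))
def sym(g,r,c):
    H,S_,V=map(int,g[r,c])
    if S_>130 and V>90 and (H<4 or H>172): return "R"
    if S_>60 and V<=105 and (H<12 or H>165): return "f"
    if V<60: return "#"
    if S_>100 and 14<H<30: return "y"
    return "."
for r in range(262,335): print(r,"".join(sym(w,r,c) for c in range(385,445)),"".join(sym(h,r,c) for c in range(385,445)))
E
```

```text
[[405.2, 313.2], [406.6, 308.6], [408.2, 303.2]]
262 ............................................................ ......###.ffffffffff#########...........................##..
263 ............................................................ .......##.fffffffffff#########.......................#####..
264 ............................................................ ........##.fffffffffff##########...................#######..
265 .................................y.......................... .........##.fffffffffff###########...............########...
266 .................................y.......................... ..........###fffffffffff###############........#########....
267 ............................................................ ...........###.ffffffffff###############################....
268 ............................................................ ............###ffffffffffff############################.....
269 ............................................................ .............###ffffffffffff.########################.......
270 .......................................
[... 7446 characters left out ...]
......... ............................................................
330 ............................................................ ............................................................
331 ............................................................ ............................................................
332 ............................................................ ............................................................
333 ............................................................ ............................................................
334 ............................................................ ............................................................
```

```bash
python3 - <<'E'
from h import *; from go import st
d=cams.get_image("scene");o,M,w=st()
for dz in(0,8,16,24,32):
    q=np.array([[x,y,-dz] for x in(-10,10) for y in(-13,13)],float)@M.T+o["ee_pos"]; print(dz,proj(d,q).round(0).tolist())
t=cams.get_image("top");print(proj(t,o["ee_pos"]+[0,0,19]))
E
```

```text
0 [[397.0, 311.0], [406.0, 320.0], [404.0, 306.0], [413.0, 315.0]]
8 [[398.0, 309.0], [407.0, 318.0], [405.0, 304.0], [414.0, 313.0]]
16 [[399.0, 307.0], [407.0, 316.0], [405.0, 302.0], [414.0, 311.0]]
24 [[399.0, 305.0], [408.0, 314.0], [406.0, 300.0], [415.0, 309.0]]
32 [[400.0, 303.0], [409.0, 312.0], [407.0, 298.0], [416.0, 307.0]]
[[444.74712557 250.86307651]]
```

The scene pixels show the shut fingertips end about 28 mm above the reported TCP, at z about 78, so they just cleared the bar. I'll open, go 15 mm lower and grip.

move_arm --steps '[[[0, 0, -0.2], 0, 0.5], [[0, 0.08, 0], 0, 0.5], [[0, 0, 0], 0, 0.5], [[0, 0, 0], 0, 0.5], [[0, 0, 0], 0, 0.5], [[0, 0, 0], 0, 0.5], [[0, 0, 0], 0, 0.5], [[0, 0, 0.4], 0, 0.5], [[0, 0, 0.4], 0, 0.5], [[0, 0, 0], 0, 0.5], [[0, 0, 0], 0, 0.8], [[0, 0, 0], 0, 1], [[0, 0, 0], 0, 1], [[0, 0, 0], 0, 1], [[0, 0, 0], 0, 1], [[0, 0, 0], 0, 1], [[0, 0, 0], 0, 1]]'

```text
t: 44.98
ee_pos: [380.9, -326.2, 35.2]
orientation: [-3.116, 0.393, -0.0]
ft_force: [1.6, 4.3, 2.4]
width: 12.1
grasp_force: 29.6
```

move_arm --steps '[[[0.009, 0.21, 0], -1, 1], [[0.009, 0.21, 0], -1, 1], [[0.009, 0.21, 0], -1, 1], [[0.009, 0.21, 0], -1, 1], [[0.009, 0.21, 0], -1, 1], [[0.009, 0.21, 0], -1, 1], [[0, 0, 0], 0, 1]]'

```text
t: 45.57
ee_pos: [382.8, -357.5, 35.2]
orientation: [-3.111, -0.433, -0.004]
ft_force: [10.3, 9.2, 0.2]
width: 12.2
grasp_force: 29.7
```

move_arm --steps '[[[0.05, 0.21, 0], -1, 1], [[0.02, 0.21, 0], -1, 1], [[0.009, 0.21, 0], -1, 1], [[0.009, 0.21, 0], -1, 1], [[0.009, 0.21, 0], -1, 1], [[0.009, 0.21, 0], -1, 1], [[0, 0, 0], 0, 1]]'

```text
t: 46.15
ee_pos: [399.1, -382.2, 35.1]
orientation: [-2.891, -1.222, -0.003]
ft_force: [6.5, 12.9, 5.4]
width: 12.1
grasp_force: 29.6
```

move_arm --steps '[[[0.04, 0.21, 0], -1, 1], [[0.02, 0.21, 0], -1, 1], [[0.009, 0.21, 0], -1, 1], [[0.009, 0.21, 0], -1, 1], [[0.009, 0.21, 0], -1, 1], [[0.009, 0.21, 0], -0.8, 1], [[0, 0, 0], 0, 1]]'

```text
t: 46.73
ee_pos: [423.8, -395.1, 34.9]
orientation: [-2.488, -1.903, 0.001]
ft_force: [-5.3, 12.6, 13.0]
width: 11.8
grasp_force: 29.9
```

```bash
python3 bar.py
```

```text
tcp in box [  -1.1 -199.7   34.9] yaw 1.306 [-5.3 12.6 13. ] 46.7 q6 -0.51
```

move_arm --steps '[[[0, 0.05, 0], -0.4, 1], [[0, 0.03, 0], 0, 1], [[0, 0, 0], 0, 1]]'

```text
t: 47.08
ee_pos: [424.0, -395.0, 34.8]
orientation: [-2.458, -1.939, 0.001]
ft_force: [-10.1, 13.2, 16.8]
width: 11.9
grasp_force: 30.2
```

It's against the stop. Releasing and rising.

move_arm --steps '[[[0, 0, 0], 0, 0.8], [[0, 0, 0], 0, 0.6], [[0, 0, 0], 0, 0.6], [[0, 0, 0], 0, 0.6], [[0, 0, -0.3], 0, 0.6], [[0, 0, -0.6], 0, 0.6], [[0, 0, -0.9], 0, 0.6], [[0, 0, -0.9], 0, 0.6], [[0, 0, -0.9], 0, 0.6], [[0, 0, -0.9], 0, 0.6], [[-0.5, -0.5, -0.5], 0, 0.6], [[-0.8, -0.5, 0], 0, 0.6], [[-0.8, -0.5, 0], 0, 0.6], [[-0.8, -0.5, 0], 0, 0.6], [[-0.8, -0.5, 0], 0, 0.6], [[0, 0, 0], 0, 0.6], [[0, 0, 0], 0, 0.6]]'

```text
t: 48.5
ee_pos: [345.1, -475.8, 160.6]
orientation: [2.467, 1.944, 0.0]
ft_force: [-0.2, 0.1, -0.3]
width: 34.8
grasp_force: 0.0
```

```bash
python3 bar.py; python3 - <<'E'
from h import *
d=cams.get_image("scene");h=hsv(np.ascontiguousarray(d["image"]))
m=(h[...,1]>120)&(h[...,2]>90)&(h[...,0]<16)&(h[...,0]>3);m[:,:370]=0;m[:,395:]=0;m[:225]=0;m[285:]=0
y,x=np.nonzero(m);print("handle",x.min(),x.max(),y.min(),y.max(),m.sum())
m=((h[...,1]>130)&(h[...,2]>90)&((h[...,0]<4)|(h[...,0]>172)));m[:280]=0;m[345:]=0;m[:,:380]=0;m[:,470:]=0
y,x=np.nonzero(m)
if len(x): print("bar",x.min(),x.max(),y.min(),y.max(),m.sum())
d=cams.get_image("scene")
for a in (1.4,1.45,1.5,1.57):
    A=R.from_euler("z",a+np.pi-.25).as_matrix();p=proj(d,box(26,78,-5,5,61,77)@A.T+[439.3,-338.5,0]);print(a,p.min(0).round(1),p.max(0).round(1))
E
```

```text
tcp in box [ -57.3 -297.4  160.6] yaw 1.335 [-0.2  0.1 -0.3] 48.5 q6 -0.73
scene red px 100.36111111111111
top red px 91.44444444444444
angle 1.64 cost 26.4
angle 1.57 cost 44.1
handle 375 389 236 254 186
bar 434 453 299 321 186
1.4 [431.  299.9] [452.8 326.2]
1.45 [431.6 299.6] [454.2 325.4]
1.5 [432.2 299.2] [455.5 324.6]
1.57 [432.9 298.7] [457.2 323.3]
```

The bar reads 1.57 or more in both views, and the plug is unchanged. Handing in.

```bash
python3 -c "
from workcell import ctrl; print(ctrl.close_job())"
```

```text
the job is handed in; nothing more can be done
None
```

I handed the job in at about 48.5 s: by the camera checks the plug stood in the wooden block, is now locked across the slot and released, and the cock is at its open stop. The hand-in returned no verdict, I viewed 11 pictures where 10 were allowed, and a first push at the cock missed the bar.

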